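# Sieve the cullet and load the charging pan

### The arm

A 6-joint arm with a two-finger parallel gripper is mounted at the origin on the work surface. World frame = base frame: x ahead of the robot, y to its left, z up, the work surface at z = 0. Lengths are in m, angles in rad, forces in N, time in s.
With the tool pointing down it reaches from about 0.375 to 0.975 m from the base axis. Payload 3.8 kg.
Tool frame: the origin (TCP) lies midway between the tips of the shut fingers; the grasp point (between the pads) lies 19 mm behind it; z points along the fingers, y is the line along which they close (so a half turn about z gives the same grasp; the last joint's range is limited). The gripper opens to 88 mm and grips with 3 to 60 N. Pads are 18 mm wide; open, the fingers measure 123 mm over their backs; the gripper's body (75 mm by 187 mm) begins 45 mm behind the grasp point.
Start: joints at [-1.382, 0.264, 1.604, -0, 1.274, -0.037], TCP at [0.151, -0.658, 0.239] pointing down, gripper open.
Joint ranges: [-2.63, 2.63], [-0.94, 2.18], [0.31, 2.57], [-1.31, 4.45], [0, 2.66], [-2.55, 2.55]. Speed limits (rad/s): [2.57, 2.57, 3.14, 3.14, 3.14, 3.14].

### API

Orientations are given as a 3x3 rotation matrix whose columns are the frame's x, y, z axes.
In Python, from plant import bot gives the robot as it stands.
- The arm moves only by the tool move_arm, never from a script. Its argument "deltas" is a list of rows, each a list of 7 numbers: the turn, a rotation vector about the tool's x, y, z in degrees, then the shift along the tool's x, y, z in m, then the opening, from 0 (shut) to 1 (fully open). A call has 1 to 20 rows; each row shifts and turns the commanded pose from where the row before left it, along the tool's axes as they then stand; what a row does not reach is not made up. A row lasts 1/8 s, in which the tool goes at most 62.5 mm and 10.7 degrees, less where a joint would pass 70% of its speed; a pose out of reach is approached as far as the arm can. A call is refused whole if a number of a shift passes 0.0625 or a number of a turn 10.7, either way. A call with a gripper value outside its range is refused whole. The fingers move at their own pace and stop on an object; the grip force is fixed at half the most. Time passes only in rows, so rows that do not move let the fingers close. It gives the time, the measured TCP pose, the force, the opening and the grip force at its end, in the units of the state.
- bot.get_obs(): the state, without advancing time (a new reading comes with each control period).
- bot.get_image(name): name is "side" or "top"; returns (picture, depth): 480x640x3 uint8, red, green, blue; 480x640 float32, m along the optical axis (not along the pixel's ray), 0 where there is no reading.
- bot.camera_info(name): a dict with "mtx" (3x3 intrinsics, pixels), "R" (3x3) and "t" (3): a world point X has camera coordinates R X + t. Camera axes: x right, y down, z forward; pixel columns grow to the right and rows downward; lengths in m; the calibration is good to about 2 mm. A picture is of the moment at which its call begins. camera_info takes no time and is no camera call.
- bot.close_job(): hands the job in; it is judged then, once.
The state is a dict: "t": time; "qpos": joint angles; "qd": joint speeds; "tau": joint torques, N m; "position": TCP position; "eef_rot": TCP orientation; "force": force on the tool from outside, world axes, zero at the start; "wrist_torque": the same for the moment, N m; "opening": finger opening in m; "grip_force": force on a finger pad.
Only numpy, scipy, OpenCV 4.12 (cv2) and the standard library are available. Lean on these libraries where they do the work, as an engineer would, in place of code of your own. Each camera call takes 0.05 s, during which the arm holds its last target. There are 200 camera calls.

### The job

The dust extractor must be on before the sieve basket is lifted: feel its unlit toggle and flip it to ON (away from the robot) only if it is off; if it is already on, leave it on. Then pick up the sieve basket by its handle and shake it over the catch tray until all the small bits have dropped through into the tray, tip the big lumps out of its open front into the charging pan, and stand the basket back in the tray. Any lumps astray on the bench belong in the pan too; leave the jar and wooden block where they are.

Things in the scene. Friction and masses are not known exactly. Their poses are not given: they have to be found in the camera images.
- switchbox: black box 110 x 100 x 45 mm (x, y, z) fixed to the bench, the dust extractor's switch; origin under its centre, -x towards the robot. A black bat toggle, 46 mm long, 9 to 13 mm thick, rises mid-top between two guard cheeks on its y sides (100 mm long, tops 71 mm over the bench, inner faces 78 mm apart; open at front and back).
- toggle_pivot (a point): the toggle's pivot, 47 mm over the bench mid-box, axes as the box. The toggle turns about y: OFF (angle 0) it leans 0.45 rad from upright to the box's -x side, ON (0.9) as far to +x. Its state is not given: feel it. Weighted, it falls over to the nearer end from the middle; an OFF toggle pushed to +x near its tip resists with 2 to 3 N.
- tray: flat open aluminium catch tray fixed to the bench, 210 x 200 mm outside, walls 4 mm thick and 30 mm high, floor 4 mm; origin under its centre. The sieve basket stands in it on its legs.
- basket_handle (a point): grip point of the sieve basket's handle, an upright wooden plate 10 mm thick (x), 50 mm wide (y) on the back (+x end) of the basket. The plate's top is 25 mm above this point, the basket's wall tops 33 mm below it. Axes: the basket's; -x is its open front, z up. The basket weighs 0.28 to 0.46 kg empty.
- basket_floor (a point): middle of the top of the basket's slotted floor: 73 mm below and 67 mm in front (-x) of the handle point, 35 mm above its legs' feet. Steel scoop 128 mm long (x), 122 mm wide (y); side and back walls 40 mm high above the floor, front (-x) end open. Floor bars 6 mm wide along x, slots of 18 mm between them.
- pan: loose square steel charging pan, 190 x 190 mm outside, 45 mm high, walls and floor 5 mm, 0.56 to 0.91 kg; origin under its centre.
- chunk0_c (a point): glass lump, a rough block 34 x 30 x 28 mm (x, y, z), 70 g; point at its centre. Starts in the sieve basket, or is absent.
- chunk1_c (a point): glass lump, a rough block 34 x 30 x 28 mm (x, y, z), 70 g; point at its centre. Starts in the sieve basket, or is absent.
- chunk2_c (a point): glass lump, a rough block 34 x 30 x 28 mm (x, y, z), 70 g; point at its centre. Starts in the sieve basket, or is absent.
- chunk3_c (a point): glass lump, a rough block 34 x 30 x 28 mm (x, y, z), 70 g; point at its centre. Starts in the sieve basket, or is absent.
- stray0_c (a point): glass lump, a rough block 34 x 30 x 28 mm (x, y, z), 70 g; point at its centre. Starts astray on the bench, or is absent.
- stray1_c (a point): glass lump, a rough block 34 x 30 x 28 mm (x, y, z), 70 g; point at its centre. Starts astray on the bench, or is absent.
- stray2_c (a point): glass lump, a rough block 34 x 30 x 28 mm (x, y, z), 70 g; point at its centre. Starts astray on the bench, or is absent.
- stray3_c (a point): glass lump, a rough block 34 x 30 x 28 mm (x, y, z), 70 g; point at its centre. Starts astray on the bench, or is absent.
- bit0_c (a point): small glass bit 14 x 21 x 12 mm (x, y, z), 10 g; point at its centre. Starts lying across the slots in the sieve basket, or is absent; drops through a slot when shaken.
- bit1_c (a point): small glass bit 14 x 21 x 12 mm (x, y, z), 10 g; point at its centre. Starts lying across the slots in the sieve basket, or is absent; drops through a slot when shaken.
- bit2_c (a point): small glass bit 14 x 21 x 12 mm (x, y, z), 10 g; point at its centre. Starts lying across the slots in the sieve basket, or is absent; drops through a slot when shaken.
- bit3_c (a point): small glass bit 14 x 21 x 12 mm (x, y, z), 10 g; point at its centre. Starts lying across the slots in the sieve basket, or is absent; drops through a slot when shaken.
- bit4_c (a point): small glass bit 14 x 21 x 12 mm (x, y, z), 10 g; point at its centre. Starts lying across the slots in the sieve basket, or is absent; drops through a slot when shaken.
- jar: bystander: amber glass jar 60 mm wide, 70 mm high
- block: bystander: dark wooden block 70 x 55 x 50 mm with a handle

How it is judged:
By the outcome, as a careful person would: the job done as asked, in the order asked, and still so for the second after the job is handed in, with the robot touching nothing.
Of chunk0, chunk1, chunk2, chunk3 only 2 to 4 are there at a start; the rules pass over those that are not, and their reading is None.
Of bit0, bit1, bit2, bit3, bit4 only 3 to 5 are there at a start; the rules pass over those that are not, and their reading is None.
Of stray0, stray1, stray2, stray3 only 3 to 4 are there at a start; the rules pass over those that are not, and their reading is None.
At some moment in a run one of pan, stray0, stray1, stray2, stray3 may be knocked a few centimetres aside while the robot is not near it.
It also fails if it takes over 210 s, if anything falls off the work surface, if the arm or the gripper's body presses on something with over 40 N, if the wrist force passes 120 N, or if a joint passes its speed limit or range.

## Working session

There is one attempt and no reset: what is moved stays moved. The work goes in short steps, Python scripts to look and compute and a tool call to move; the robot and the scene stay as the last step left them, time stands still between calls to the robot, and variables do not carry over. Pictures are saved under pics/ and viewed, at most 14 in all, crops included, and the job is handed in when it is done.

Besides the shell and the picture viewer there is one more tool, called after ">>>" by a JSON object that holds its "method" and its "body", one argument or row to a line. move_arm: Moves the arm, as the interface text tells. Its arguments: {"type":"object","properties":{"deltas":{"type":"array"}},"required":["deltas"]}

```bash
ls; mkdir -p pics; cat > h.py <<'E'
import numpy as np, cv2
from plant import bot
def snap(cam,name=None):
    im,d=bot.get_image(cam); c=bot.camera_info(cam)
    if name: cv2.imwrite(f'pics/{name}.png',im[:,:,::-1])
    v,u=np.mgrid[:480,:640]; K=c['mtx']
    P=np.stack([(u-K[0,2])/K[0,0]*d,(v-K[1,2])/K[1,1]*d,d],-1)
    W=(P-c['t'])@c['R']   # R^T (P-t)
    W[d==0]=np.nan
    return im,d,W
E
python3 - <<'E'
from h import *
for c in('top','side'):
    im,d,W=snap(c,c+'0'); np.savez(f'{c}0.npz',im=im,W=W)
    i=bot.camera_info(c);print(c,i['mtx'].round(1).tolist(),(-i['R'].T@i['t']).round(3),i['R'].round(2).tolist())
o=bot.get_obs();print({k:np.round(v,3).tolist() for k,v in o.items()})
E
```

```text
pics
top [[470.3, 0.0, 318.0], [0.0, 470.3, 223.4], [0.0, 0.0, 1.0]] [ 0.422 -0.007  0.932] [[-0.0, -1.0, -0.0], [-0.99, 0.0, -0.13], [0.13, 0.0, -0.99]]
side [[453.6, 0.0, 324.0], [0.0, 453.6, 238.4], [0.0, 0.0, 1.0]] [0.326 0.597 0.51 ] [[-0.95, -0.3, -0.01], [-0.15, 0.52, -0.84], [0.26, -0.8, -0.55]]
{'t': 0.1, 'qpos': [-1.382, 0.265, 1.605, -0.0, 1.274, -0.037], 'qd': [-0.001, -0.002, -0.004, 0.001, 0.001, 0.0], 'tau': [0.001, -50.362, -35.807, 0.073, 0.023, -0.0], 'position': [0.151, -0.657, 0.238], 'eef_rot': [[0.975, 0.224, -0.0], [0.224, -0.975, 0.002], [0.0, -0.002, -1.0]], 'force': [0.486, -0.646, 0.264], 'wrist_torque': [-0.029, -0.034, 0.019], 'grip_force': 0.0, 'opening': 0.088}
```

View pics/top0.png

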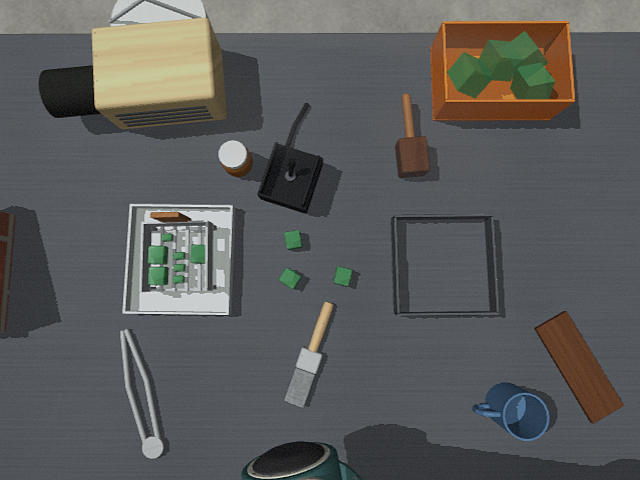

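View pics/side0.png

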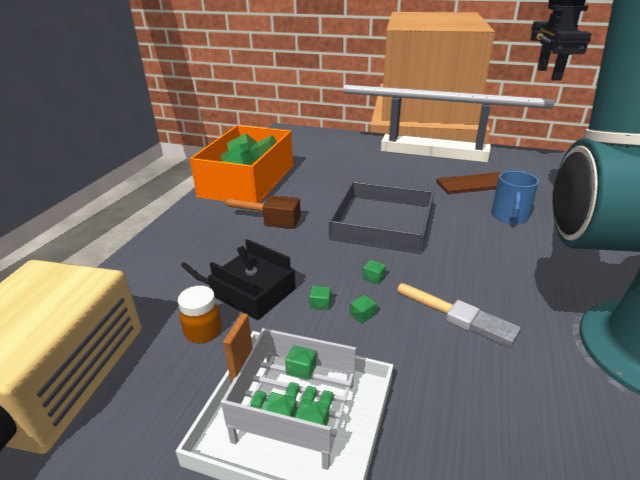

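The top view shows the tray and basket at about (180,260), with 3 chunks and about 4–5 bits in the basket. Three strays lie at (293,240), (290,278) and (343,276). The switchbox is at (290,178), the pan at (445,265), the jar at (235,157) and the block at (412,157). Next I'll measure them.

```bash
python3 - <<'E'
from h import *
z=np.load('top0.npz'); im,W=z['im'],z['W']; s=np.load('side0.npz')
def rect(mask,lab,W=W,n=1,minA=15):
    k,l,st,_=cv2.connectedComponentsWithStats(mask.astype(np.uint8),connectivity=4)
    for i in range(1,k):
        if st[i,4]<minA: continue
        p=W[l==i]; p=p[~np.isnan(p).any(1)]
        r=cv2.minAreaRect((p[:,:2]*1000).astype(np.float32))
        print(lab,st[i].tolist(),'med',np.median(p,0).round(3),'ctr',np.round(r[0],1),'sz',np.round(r[1],1),'ang',round(r[2],1),'zmax',np.percentile(p[:,2],98).round(3))
X,Y,Z=W[...,0],W[...,1],W[...,2]
hsv=cv2.cvtColor(im,cv2.COLOR_RGB2HSV)
v,u=np.mgrid[:480,:640]
green=(hsv[...,0]>40)&(hsv[...,0]<85)&(hsv[...,1]>120)&(v>200)
rect(green&(u>260),'stray top',); 
roi=lambda a,b,c,d:(u>a)&(u<b)&(v>c)&(v<d)
rect(green&roi(120,240,200,320),'in basket')
rect(roi(380,510,205,330)&(Z>.038),'pan rim')
rect(roi(110,245,195,325)&(Z>.022)&(Z<.034),'tray rim')
rect(roi(255,330,130,220)&(Z>.035)&(Z<.052),'box top')
rect(roi(255,330,130,220)&(Z>.062),'cheeks/toggle',minA=4)
rect(roi(120,240,195,320)&(Z>.095),'handle')
rect(roi(120,240,195,320)&(Z>.065)&(Z<.09),'basket walls')
rect(roi(215,258,130,180)&(Z>.05),'jar')
rect(roi(390,435,85,180)&(Z>.02),'block')
rect(roi(250,340,95,150)&(Z>.004)&(Z<.04),'cord')
rect(roi(20,230,0,130)&(Z>.03),'box')
E
```

```text
stray top [288, 245, 10, 4, 17] med [0.495 0.043 0.026] ctr [494.6  43.4] sz [ 3.5 18.3] ang 18.2 zmax 0.027
in basket [197, 245, 7, 10, 24] med [0.491 0.209 0.064] ctr [490.3 209. ] sz [21.2  8.7] ang 36.4 zmax 0.068
in basket [180, 252, 5, 6, 15] med [0.48  0.248 0.049] ctr [481.2 249.3] sz [12.6  5.5] ang 40.2 zmax 0.052
in basket [162, 255, 5, 7, 26] med [0.472 0.279 0.062] ctr [472.4 279.9] sz [ 4.1 11.2] ang 87.7 zmax 0.066
in basket [176, 276, 8, 6, 16] med [0.439 0.248 0.049] ctr [437.6 250.9] sz [16.2  6.6] ang 55.0 zmax 0.051
in basket [162, 277, 6, 7, 18] med [0.433 0.277 0.063] ctr [431.7 278. ] sz [10.8  4.5] ang 8.5 zmax 0.067
pan rim [394, 214, 106, 102, 1194] med [ 0.46  -0.254  0.043] ctr [ 462.2 -246.4] sz [190.4 191.1] ang 0.6 zmax 0.047
tray rim [123, 204, 111, 111, 1196] med [0.473 0.276 0.028] ctr [474.  263.1] sz [202.1 210.3] ang 89.2 zmax 0.032
tray rim [152, 227, 8, 6, 25] med [0.526 0.313 0.031] ctr [526.3 310. ] sz [17.1  9.5] ang 47.9 zmax 0.034
tray rim [189, 229, 7, 4, 15] med [0.526 0.237 0.033] ctr [526.1 237.7] sz [12.4  5.2] ang 78.8 zmax 0.034
tray
[... 955 characters left out ...]
 293.3] sz [31.4 26.7] ang 0.4 zmax 0.069
basket walls [191, 246, 14, 17, 110] med [0.479 0.221 0.067] ctr [479.7 216.5] sz [29.7 24.4] ang 2.1 zmax 0.07
basket walls [149, 267, 17, 18, 166] med [0.441 0.29  0.066] ctr [440.3 289.9] sz [31.3 29.4] ang 2.4 zmax 0.069
jar [219, 140, 29, 29, 647] med [0.667 0.155 0.068] ctr [668.  155.5] sz [51.5 52. ] ang 43.8 zmax 0.071
block [397, 93, 34, 83, 1545] med [ 0.683 -0.186  0.047] ctr [ 719.1 -187.9] sz [162.4  55.6] ang 4.7 zmax 0.052
cord [285, 103, 25, 44, 231] med [0.747 0.041 0.009] ctr [747.3  38.9] sz [ 13.7 101.5] ang 66.0 zmax 0.014
box [39, 18, 186, 108, 14913] med [0.799 0.313 0.117] ctr [821.  348.1] sz [164.3 322.2] ang 5.6 zmax 0.121
```

```bash
python3 - <<'E'
import cv2,numpy as np
t=cv2.imread('pics/top0.png');s=cv2.imread('pics/side0.png')
a=cv2.resize(t[195:325,110:245],(400,385));b=cv2.resize(t[130:220,245:335],(400,385));
c=cv2.resize(s[310:480,180:400],(400,215*309//215));d=cv2.resize(s[230:320,200:310],(400,309))
im=np.zeros((600,800,3),np.uint8); a=a[:291];
im[:291,:400]=cv2.resize(t[200:320,115:240],(400,291));im[:291,400:]=cv2.resize(t[135:215,250:330],(400,291));im[291:,:400]=c;im[291:,400:]=d
cv2.imwrite('pics/crop.png',im)
E
```

```text
(no output)
```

View pics/crop.png

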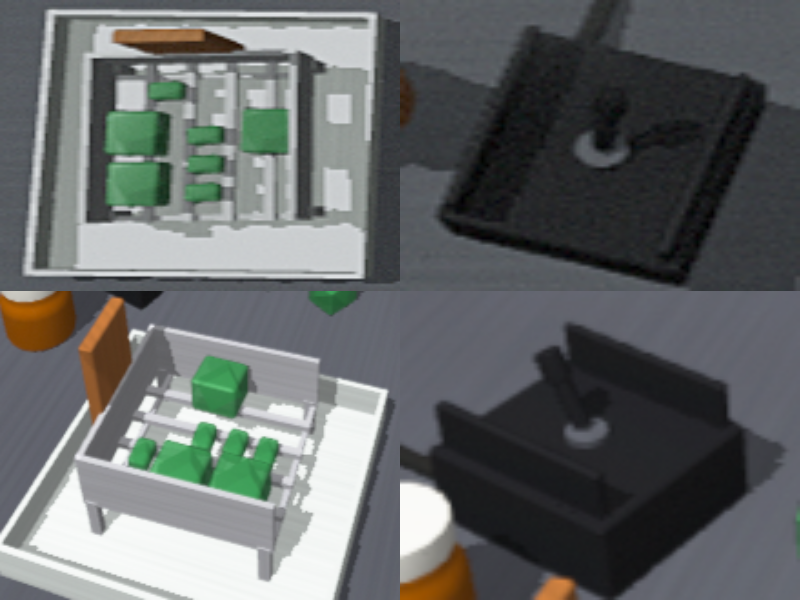

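>>> {"method": "move_arm", "body": {
  "deltas": [
    [0,0,10.3,0,0,0,0],
    [0,0,10.3,0,0,0,0],
    [0,0,10.4,0,0,0,0],
    [0,0,0,0.0127,-0.0585,0,0],
    [0,0,0,0.0127,-0.0585,0,0],
    [0,0,0,0.0127,-0.0585,0,0],
    [0,0,0,0.0127,-0.0585,0,0],
    [0,0,0,0.0127,-0.0585,0,0],
    [0,0,0,0.0127,-0.0585,0,0],
    [0,0,0,0.0127,-0.0585,0,0],
    [0,0,0,0.0127,-0.0585,0,0],
    [0,0,0,0.0127,-0.0585,0,0],
    [0,0,0,0.0127,-0.0585,0,0],
    [0,0,0,0.0127,-0.0585,0,0],
    [0,0,0,0.0127,-0.0585,0,0],
    [0,0,0,0.0127,-0.0585,0,0],
    [0,0,0,0.0127,-0.0585,0,0],
    [0,0,0,0,0,0,0],
    [0,0,0,0,0,0,0]
  ]
}}

```text
t: 2.48
position: [0.5734, 0.0656, 0.2379]
eef_rot: [[0.951, -0.309, -0.002], [-0.309, -0.951, -0.001], [-0.002, 0.001, -1.0]]
force: [0.7, -0.7, -0.5]
opening: 0.0002
grip_force: 0.0
```

```bash
cat >> h.py <<'E'
from scipy.spatial.transform import Rotation as Ro
def to(p,xdir_deg=None,R=None):
    "total tool-frame turn (deg) and shift after that turn, to reach TCP p"
    o=bot.get_obs(); R0=np.array(o['eef_rot'])
    if xdir_deg is not None:
        a=np.radians(xdir_deg); R=np.array([[np.cos(a),np.sin(a),0],[np.sin(a),-np.cos(a),0],[0,0,-1]])
    if R is None: R=R0
    print('pos',np.round(o['position'],4),'F',np.round(o['force'],2),'t',o['t'],'open',round(o['opening'],4),'grip',round(o['grip_force'],1),'q',np.round(o['qpos'],2))
    print(' turn',np.degrees(Ro.from_matrix(R0.T@R).as_rotvec()).round(2),'shift',(R.T@(np.array(p)-o['position'])).round(4))
E
python3 -c "
from h import *
to((.574,.066,.078),-18.1)"
```

```text
pos [0.5734 0.0656 0.2379] F [ 0.68 -0.69 -0.48] t 2.475 open 0.0002 grip 0.0 q [ 0.07  0.08  1.82 -0.    1.24  1.96]
 turn [0.07 0.09 0.09] shift [ 0.0004 -0.0006  0.1599]
```

>>> {"method": "move_arm", "body": {
  "deltas": [
    [0,0,0,0,0,0.04,0],
    [0,0,0,0,0,0.04,0],
    [0,0,0,0,0,0.04,0],
    [0,0,0,0,0,0.04,0],
    [0,0,0,0,0,0,0],
    [0,0,0,0.01,0,0,0],
    [0,0,0,0.01,0,0,0],
    [0,0,0,0.005,0,0,0],
    [0,0,0,0,0,0,0],
    [0,0,0,0,0,0,0]
  ]
}}

```text
t: 3.72
position: [0.5978, 0.058, 0.0789]
eef_rot: [[0.951, -0.31, -0.0], [-0.31, -0.951, 0.0], [-0.0, -0.0, -1.0]]
force: [0.1, 0.6, 0.2]
opening: 0.0006
grip_force: 0.0
```

>>> {"method": "move_arm", "body": {
  "deltas": [
    [0,0,0,0.003,0,0,0],
    [0,0,0,0.003,0,0,0],
    [0,0,0,0.003,0,0,0],
    [0,0,0,0.003,0,0,0],
    [0,0,0,0.003,0,0,0],
    [0,0,0,0,0,0,0]
  ]
}}

```text
t: 4.47
position: [0.6124, 0.0532, 0.0787]
eef_rot: [[0.951, -0.31, 0.0], [-0.31, -0.951, 0.0], [0.0, -0.0, -1.0]]
force: [-0.0, -0.3, -0.4]
opening: 0.0006
grip_force: 0.0
```

>>> {"method": "move_arm", "body": {
  "deltas": [
    [0,0,0,0.003,0,0,0],
    [0,0,0,0.003,0,0,0],
    [0,0,0,0.003,0,0,0],
    [0,0,0,0.003,0,0,0],
    [0,0,0,0.003,0,0,0],
    [0,0,0,0,0,0,0]
  ]
}}

```text
t: 5.22
position: [0.6266, 0.0485, 0.0787]
eef_rot: [[0.951, -0.31, 0.0], [-0.31, -0.951, 0.0], [0.0, -0.0, -1.0]]
force: [1.0, -0.3, -0.1]
opening: 0.0003
grip_force: 0.0
```

>>> {"method": "move_arm", "body": {
  "deltas": [
    [0,0,0,0.002,0,0,0],
    [0,0,0,0.001,0,0,0],
    [0,0,0,0.001,0,0,0],
    [0,0,0,0,0,0,0]
  ]
}}

```text
t: 5.72
position: [0.6302, 0.0474, 0.0787]
eef_rot: [[0.951, -0.31, 0.0], [-0.31, -0.951, 0.0], [-0.0, -0.0, -1.0]]
force: [0.2, 0.4, -0.7]
opening: 0.0006
grip_force: 0.0
```

>>> {"method": "move_arm", "body": {
  "deltas": [
    [0,0,0,0.001,0,0,0],
    [0,0,0,0.001,0,0,0],
    [0,0,0,0.001,0,0,0],
    [0,0,0,0,0,0,0]
  ]
}}

```text
t: 6.22
position: [0.6318, 0.0468, 0.0783]
eef_rot: [[0.951, -0.31, -0.003], [-0.31, -0.951, 0.0], [-0.003, 0.0, -1.0]]
force: [-5.4, 1.5, 0.9]
opening: 0.0005
grip_force: 2.8
```

>>> {"method": "move_arm", "body": {
  "deltas": [
    [0,0,0,0.001,0,0,0],
    [0,0,0,0.001,0,0,0],
    [0,0,0,0,0,0,0]
  ]
}}

```text
t: 6.6
position: [0.6322, 0.0467, 0.0781]
eef_rot: [[0.951, -0.31, -0.006], [-0.31, -0.951, 0.001], [-0.006, 0.001, -1.0]]
force: [-9.5, 2.8, 5.2]
opening: 0.0002
grip_force: 5.3
```

The toggle gave no contact anywhere an OFF toggle would stand. It met a hard stop at the ON side, where force rose from 5 to 9 N with no travel. It is ON, so I'll leave it and go for the basket.

>>> {"method": "move_arm", "body": {
  "deltas": [
    [0,0,0,-0.012,0,0,0],
    [0,0,0,-0.012,0,0,0],
    [0,0,0,0,0,-0.055,0],
    [0,0,0,0,0,-0.06,0],
    [0,0,0,0,0,-0.06,0],
    [0,0,-10.7,0,0,0,1],
    [0,0,-10.7,0,0,0,1],
    [0,0,-10.7,0,0,0,1],
    [0,0,-10.7,0,0,0,1],
    [0,0,-10.7,0,0,0,1],
    [0,0,-10.7,0,0,0,1],
    [0,0,-10.7,0,0,0,1],
    [0,0,-10.7,0,0,0,1],
    [0,0,-10.7,0,0,0,1],
    [0,0,-10.7,0,0,0,1],
    [0,0,-1.6,0,0,0,1],
    [0,0,0,0,0,0,1]
  ]
}}

```text
t: 8.72
position: [0.6121, 0.0532, 0.2538]
eef_rot: [[-0.007, 1.0, 0.001], [1.0, 0.007, -0.0], [-0.0, 0.001, -1.0]]
force: [-0.3, -0.1, 0.5]
opening: 0.0882
grip_force: 0.0
```

```bash
python3 - <<'E'
from h import *
to((.5424,.2578,.2),90.5)
im,d,W=snap('top','t1'); Z=W[...,2]
v,u=np.mgrid[:480,:640]
for lab,m in (('handle',(u>120)&(u<240)&(v>195)&(v<320)&(Z>.095)&(Z<.15)),('pan',(u>380)&(u<520)&(v>200)&(v<330)&(Z>.038)&(Z<.06)),('toggle',(u>255)&(u<330)&(v>130)&(v<220)&(Z>.075)&(Z<.1))):
    p=W[m]; print(lab,len(p),cv2.minAreaRect((p[:,:2]*1000).astype(np.float32)),p[:,2].max())
E
```

```text
pos [0.6121 0.0532 0.2538] F [-0.26 -0.1   0.48] t 8.725 open 0.0882 grip 0.0 q [ 0.05  0.14  1.72 -0.    1.28  0.04]
 turn [ 0.04  0.01 -0.11] shift [ 0.2052 -0.0679  0.0538]Traceback (most recent call last):
  File "<stdin>", line 6, in <module>
    return umr_maximum(a, axis, None, out, keepdims, initial, where)
ValueError: zero-size array to reduction operation maximum which has no identity
```

>>> {"method": "move_arm", "body": {
  "deltas": [
    [0,0,0,0.041,-0.0136,0,1],
    [0,0,0,0.041,-0.0136,0,1],
    [0,0,0,0.041,-0.0136,0,1],
    [0,0,0,0.041,-0.0136,0,1],
    [0,0,0,0.041,-0.0136,0,1],
    [0,0,0,0,0,0.03,1],
    [0,0,0,0,0,0.03,1],
    [0,0,0,0,0,0.03,1],
    [0,0,0,0,0,0.03,1],
    [0,0,0,0,0,0.03,1],
    [0,0,0,0,0,0.01,1],
    [0,0,0,0,0,0,1]
  ]
}}

```text
t: 10.28
position: [0.5419, 0.2575, 0.0933]
eef_rot: [[-0.009, 1.0, -0.001], [1.0, 0.009, -0.0], [-0.0, -0.001, -1.0]]
force: [0.0, 0.3, 0.7]
opening: 0.0881
grip_force: 0.0
```

```bash
python3 - <<'E'
from h import *
to((.5424,.2578,.094),90.5)
E
```

```text
pos [0.5419 0.2575 0.0933] F [0.02 0.31 0.66] t 10.275 open 0.0881 grip 0.0 q [0.4  0.25 1.9  0.   0.99 0.39]
 turn [-0.06  0.02 -0.01] shift [ 0.0003  0.0005 -0.0007]
```

Now close the gripper and lift a little.

>>> {"method": "move_arm", "body": {
  "deltas": [
    [0,0,0,0,0,0,0],
    [0,0,0,0,0,0,0],
    [0,0,0,0,0,0,0],
    [0,0,0,0,0,0,0],
    [0,0,0,0,0,0,0],
    [0,0,0,0,0,0,0],
    [0,0,0,0,0,-0.01,0],
    [0,0,0,0,0,-0.01,0],
    [0,0,0,0,0,-0.01,0],
    [0,0,0,0,0,-0.01,0],
    [0,0,0,0,0,0,0]
  ]
}}

```text
t: 11.65
position: [0.5426, 0.2578, 0.1345]
eef_rot: [[-0.009, 1.0, 0.001], [1.0, 0.009, 0.001], [0.001, 0.001, -1.0]]
force: [0.5, 0.6, -7.1]
opening: 0.0095
grip_force: 30.1
```

```bash
python3 - <<'E'
from h import *
to((.5424,.2578,.094)); snap('side','s2')
E
```

```text
pos [0.5426 0.2578 0.1345] F [ 0.45  0.62 -7.08] t 11.65 open 0.0095 grip 30.1 q [ 0.4   0.21  1.87 -0.    1.06  0.39]
 turn [0. 0. 0.] shift [-0.     -0.0003  0.0405]
```

View pics/s2.png

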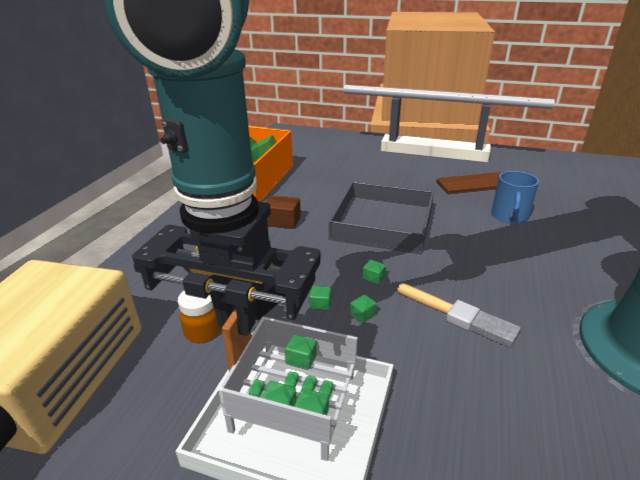

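The side view shows the basket gripped and level over the tray, with three lumps and four bits in it. Start shaking along y with the front tilted slightly up.

>>> {"method": "move_arm", "body": {
  "deltas": [
    [4,0,0,0,0,0,0],
    [0,0,0,0.01,0,0,0],
    [0,0,0,-0.022,0,0,0],
    [0,0,0,0.022,0,0,0],
    [0,0,0,-0.022,0,0,0],
    [0,0,0,0.022,0,0,0],
    [0,0,0,-0.022,0,0,0],
    [0,0,0,0.022,0,0,0],
    [0,0,0,-0.022,0.01,0,0],
    [0,0,0,0.022,-0.02,0,0],
    [0,0,0,-0.022,0.02,0,0],
    [0,0,0,0.022,-0.02,0,0],
    [0,0,0,-0.022,0.02,0,0],
    [0,0,0,0.022,-0.02,0,0],
    [0,0,0,-0.022,0.02,0,0],
    [0,0,0,0.012,-0.01,0,0],
    [0,0,0,0,0,0,0],
    [0,0,0,0,0,0,0]
  ]
}}

```text
t: 13.95
position: [0.542, 0.2579, 0.1337]
eef_rot: [[-0.01, 0.998, -0.069], [1.0, 0.01, -0.001], [-0.0, -0.069, -0.998]]
force: [-1.5, -1.3, -4.8]
opening: 0.0099
grip_force: 30.0
```

```bash
python3 - <<'E'
from h import *
to((.5424,.2578,.1345),90.5); im,_,_=snap('side'); jm,_,_=snap('top')
a=cv2.resize(im[300:480,180:420],(480,360)); b=cv2.resize(jm[200:320,115:240],(320,307))
o=np.zeros((360,800,3),np.uint8); o[:,:480]=a; o[:307,480:]=b
cv2.imwrite('pics/s3.png',o[:,:,::-1])
E
```

```text
pos [0.542  0.2579 0.1337] F [-1.55 -1.29 -4.76] t 13.95 open 0.0099 grip 30.0 q [0.39 0.25 1.83 0.03 1.13 0.37]
 turn [-3.99  0.02  0.09] shift [-0.0001  0.0004 -0.0008]
```

View pics/s3.png

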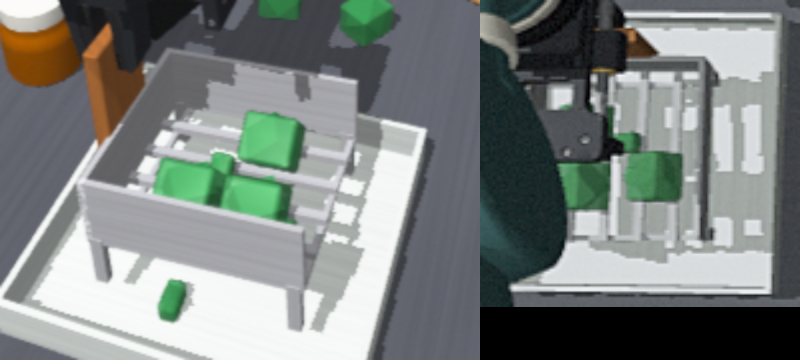

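The crop shows one bit in the tray at (172,300) and one still in the basket at (222,165). The others are hidden, so I'll shake harder.

>>> {"method": "move_arm", "body": {
  "deltas": [
    [5,0,0,0,0,0,0],
    [0,0,0,0.015,0,0,0],
    [0,0,0,-0.03,0,0.008,0],
    [0,0,0,0.03,0,-0.008,0],
    [0,0,0,-0.03,0,0.008,0],
    [0,0,0,0.03,0,-0.008,0],
    [0,0,0,-0.03,0,0.008,0],
    [0,0,0,0.03,0,-0.008,0],
    [0,0,0,-0.03,0.01,0,0],
    [0,0,0,0.03,-0.02,0,0],
    [0,0,0,-0.03,0.02,0,0],
    [0,0,0,0.03,-0.02,0,0],
    [0,0,0,-0.03,0.02,0,0],
    [0,0,0,0.03,-0.02,0,0],
    [0,0,0,-0.03,0.02,0,0],
    [0,0,0,0.03,-0.02,0,0],
    [0,0,0,-0.03,0.02,0,0],
    [0,0,0,0.015,-0.01,0,0],
    [0,0,0,0,0,0,0],
    [0,0,0,0,0,0,0]
  ]
}}

```text
t: 16.55
position: [0.5421, 0.2582, 0.1338]
eef_rot: [[-0.01, 0.988, -0.156], [1.0, 0.01, -0.002], [0.0, -0.156, -0.988]]
force: [0.6, -0.2, -6.0]
opening: 0.0099
grip_force: 30.0
```

```bash
cat >> h.py <<'E'
def pair(name):
    im,_,_=snap('side'); jm,_,_=snap('top')
    a=cv2.resize(im[300:480,180:420],(480,360)); b=cv2.resize(jm[200:320,115:240],(320,307))
    o=np.zeros((360,800,3),np.uint8); o[:,:480]=a; o[:307,480:]=b
    cv2.imwrite(f'pics/{name}.png',o[:,:,::-1])
E
python3 - <<'E'
from h import *
to((.5424,.2578,.1345),90.5); pair('s4')
E
```

```text
pos [0.5421 0.2582 0.1338] F [ 0.56 -0.17 -6.  ] t 16.55 open 0.0099 grip 30.0 q [0.37 0.3  1.77 0.06 1.22 0.34]
 turn [-8.95  0.    0.09] shift [-0.0004  0.0003 -0.0007]
```

View pics/s4.png

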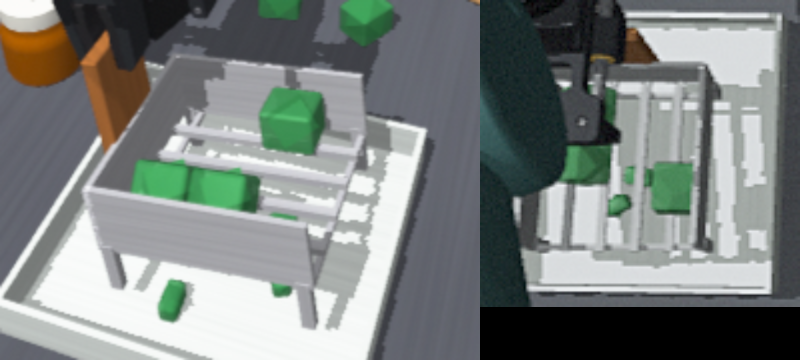

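The side view shows bits in the tray at (172,300) and (280,285), and something at (283,217). The top view shows two small greens. I'll check their heights.

```bash
cat >> h.py <<'E'
def greens():
    v,u=np.mgrid[:480,:640]
    for c,roi in(('side',(u>180)&(u<420)&(v>300)),('top',(u>115)&(u<245)&(v>195)&(v<325))):
        im,d,W=snap(c); hsv=cv2.cvtColor(im,cv2.COLOR_RGB2HSV)
        m=(hsv[...,0]>40)&(hsv[...,0]<85)&(hsv[...,1]>100)&roi
        k,l,st,ce=cv2.connectedComponentsWithStats(m.astype(np.uint8))
        for i in range(1,k):
            if st[i,4]>=6:
                p=W[l==i]; print(c,ce[i].round(),'A',st[i,4],np.nanmedian(p,0).round(3),'z',np.nanpercentile(p[:,2],[5,95]).round(3))
E
python3 -c "
from h import *
greens()"
```

```text
side [319. 305.] A 167 [0.508 0.06  0.01 ] z [0.002 0.019]
side [362. 310.] A 462 [0.435 0.062 0.022] z [0.004 0.028]
side [326. 360.] A 863 [0.443 0.237 0.087] z [0.07  0.092]
side [277. 392.] A 1105 [0.48  0.297 0.088] z [0.08  0.095]
side [321. 408.] A 14 [0.444 0.251 0.015] z [0.014 0.017]
side [266. 450.] A 183 [0.488 0.325 0.016] z [0.011 0.018]
side [320. 444.] A 38 [0.431 0.298 0.013] z [0.008 0.016]
top [165. 241.] A 46 [0.5   0.273 0.074] z [0.069 0.243]
top [156. 263.] A 243 [0.46  0.282 0.09 ] z [0.078 0.526]
top [173. 268.] A 16 [0.455 0.276 0.014] z [0.011 0.016]
top [189. 273.] A 287 [0.446 0.224 0.089] z [0.015 0.094]
top [169. 279.] A 40 [0.433 0.283 0.016] z [0.013 0.019]
```

>>> {"method": "move_arm", "body": {
  "deltas": [
    [0,0,0,0.015,0,0,0],
    [0,0,0,-0.03,0.01,0.008,0],
    [0,0,0,0.03,-0.02,-0.008,0],
    [0,0,0,-0.03,0.02,0.008,0],
    [0,0,0,0.03,-0.02,-0.008,0],
    [0,0,0,-0.03,0.02,0.008,0],
    [0,0,0,0.03,-0.02,-0.008,0],
    [0,0,0,-0.03,0.02,0.008,0],
    [0,0,0,0.03,-0.02,-0.008,0],
    [0,0,0,-0.03,0.02,0.008,0],
    [0,0,0,0.03,-0.02,-0.008,0],
    [0,0,0,-0.03,0.02,0.008,0],
    [0,0,0,0.03,-0.02,-0.008,0],
    [0,0,0,-0.03,0.02,0.008,0],
    [0,0,0,0.03,-0.02,-0.008,0],
    [0,0,0,-0.03,0.02,0.008,0],
    [0,0,0,0.015,-0.01,-0.008,0],
    [-4,0,0,0,0,0,0],
    [0,0,0,0,0,0,0],
    [0,0,0,0,0,0,0]
  ]
}}

```text
t: 19.25
position: [0.5417, 0.2583, 0.1337]
eef_rot: [[-0.01, 0.996, -0.088], [1.0, 0.01, -0.001], [0.0, -0.088, -0.996]]
force: [0.1, -0.5, -6.8]
opening: 0.0099
grip_force: 30.2
```

```bash
python3 - <<'E'
from h import *
to((.5424,.2578,.1345),90.5); greens(); pair('s5')
E
```

```text
pos [0.5417 0.2583 0.1337] F [ 0.07 -0.53 -6.75] t 19.25 open 0.0099 grip 30.2 q [0.38 0.26 1.81 0.04 1.15 0.36]
 turn [-5.07 -0.01  0.07] shift [-0.0005  0.0007 -0.0008]
side [319. 305.] A 167 [0.508 0.06  0.011] z [0.003 0.019]
side [363. 310.] A 459 [0.434 0.061 0.021] z [0.004 0.028]
side [278. 386.] A 1667 [0.495 0.277 0.07 ] z [0.059 0.079]
side [330. 397.] A 870 [0.424 0.278 0.075] z [0.065 0.083]
side [324. 438.] A 8 [0.428 0.291 0.017] z [0.012 0.019]
side [265. 452.] A 133 [0.488 0.328 0.016] z [0.009 0.018]
top [173. 237.] A 311 [0.51  0.26  0.072] z [0.064 0.08 ]
top [172. 261.] A 271 [0.464 0.259 0.073] z [0.064 0.156]
top [188. 274.] A 46 [0.444 0.247 0.014] z [0.012 0.017]
top [161. 282.] A 41 [0.428 0.28  0.072] z [0.066 0.079]
top [171. 284.] A 265 [0.425 0.26  0.077] z [0.069 0.084]
```

View pics/s5.png

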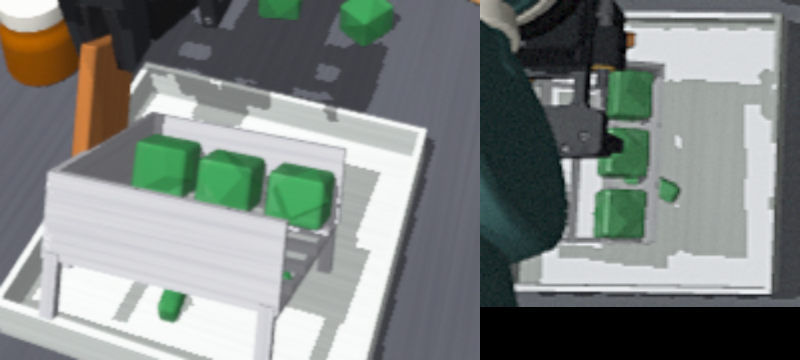

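The basket has slipped and rolled in the grip. It now sits further to +y, with the handle leaning and the lumps in a row at the -y wall. I'll measure how far it slipped.

```bash
python3 - <<'E'
from h import *
v,u=np.mgrid[:480,:640]
for c in('side','top'):
    im,d,W=snap(c); hsv=cv2.cvtColor(im,cv2.COLOR_RGB2HSV)
    roi=((u>180)&(u<300)&(v>280)&(v<420)) if c=='side' else ((u>115)&(u<245)&(v>195)&(v<260))
    m=roi&(hsv[...,0]<16)&(hsv[...,1]>110)&(W[...,2]>.08)&(abs(W[...,0]-.545)<.03)&(W[...,1]>.2)
    p=W[m]; print(c,m.sum(),np.nanmin(p,0).round(3),np.nanmax(p,0).round(3))
    for y0 in np.arange(.22,.34,.01):
        q=p[abs(p[:,1]-y0)<.005]
        if len(q)>3: print(' y',y0.round(3),'z',q[:,2].min().round(3),q[:,2].max().round(3))
    # grey wall
    m=(W[...,2]>.05)&(W[...,2]<.13)&(hsv[...,1]<50)&(W[...,0]>.38)&(W[...,0]<.56)&(W[...,1]>.17)&(W[...,1]<.4)
    p=W[m]; print(' wall',m.sum(),np.nanpercentile(p,1,axis=0).round(3),np.nanpercentile(p,99,axis=0).round(3))
    for x0 in(.44,.48,.52):
        q=p[abs(p[:,0]-x0)<.01]; print('  x',x0,[(round(a,3),q[abs(q[:,1]-a)<.006][:,2].max().round(3)) for a in np.arange(.18,.37,.02) if (abs(q[:,1]-a)<.006).any()])
E
```

```text
side 1240 [0.529 0.254 0.091] [0.566 0.314 0.166]
 y 0.25 z 0.113 0.145
 y 0.26 z 0.103 0.153
 y 0.27 z 0.091 0.166
 y 0.28 z 0.094 0.163
 y 0.29 z 0.098 0.16
 y 0.3 z 0.106 0.144
 y 0.31 z 0.11 0.127
 wall 7467 [0.408 0.241 0.055] [0.536 0.378 0.129]
  x 0.44 [(np.float64(0.24), np.float64(0.079)), (np.float64(0.26), np.float64(0.074)), (np.float64(0.28), np.float64(0.076)), (np.float64(0.36), np.float64(0.123))]
  x 0.48 [(np.float64(0.24), np.float64(0.076)), (np.float64(0.26), np.float64(0.07)), (np.float64(0.28), np.float64(0.061)), (np.float64(0.34), np.float64(0.13)), (np.float64(0.36), np.float64(0.121))]
  x 0.52 [(np.float64(0.24), np.float64(0.074)), (np.float64(0.28), np.float64(0.066)), (np.float64(0.34), np.float64(0.13)), (np.float64(0.36), np.float64(0.119))]
top 21 [0.519 0.221 0.136] [0.545 0.246 0.3  ]
 y 0.22 z 0.205 0.293
 y 0.24 z 0.136 0.141
 wall 713 [0.406 0.236 0.051] [0.534 0.326 0.081]
  x 0.44 [(np.float64(0.24), np.float64(0.078)), (np.float64(0.28), np.float64(0.055)), (np.float64(0.3), np.float64(0.071))]
  x 0.48 [(np.float64(0.24), np.float64(0.076)), (np.float64(0.26), np.float64(0.067)), (np.float64(0.28), np.float64(0.052))]
  x 0.52 [(np.float64(0.24), np.float64(0.074)), (np.float64(0.26), np.float64(0.067)), (np.float64(0.3), np.float64(0.062)), (np.float64(0.32), np.float64(0.076))]
```

The basket has rolled about 20° and slid about 30 mm, so the pads hold only the plate's corner. I'll level it, move it back over the tray, stand it down and regrip.

>>> {"method": "move_arm", "body": {
  "deltas": [
    [0,0,0,0,0,-0.01,0],
    [0,0,0,0,0,-0.01,0],
    [-2.5,0,0,0,0,0,0],
    [-2.5,0,0,0,0,0,0],
    [0,-4,0,0,0,0,0],
    [0,-4,0,0,0,0,0],
    [0,-4,0,0,0,0,0],
    [0,-4,0,0,0,0,0],
    [0,-4,0,0,0,0,0],
    [0,0,0,0,0,0,0],
    [0,0,0,0,0,0,0]
  ]
}}

```text
t: 20.92
position: [0.5442, 0.258, 0.1541]
eef_rot: [[-0.008, 1.0, 0.004], [0.94, 0.009, -0.34], [-0.34, 0.001, -0.94]]
force: [0.1, 0.1, -6.4]
opening: 0.0099
grip_force: 30.1
```

```bash
cat >> h.py <<'E'
def walls():
    im,d,W=snap('side'); hsv=cv2.cvtColor(im,cv2.COLOR_RGB2HSV)
    m=(W[...,2]>.04)&(W[...,2]<.3)&(hsv[...,1]<50)&(W[...,0]>.3)&(W[...,0]<.6)&(W[...,1]>.12)&(W[...,1]<.42)
    p=W[m]
    for x0 in(.44,.48,.52):
        q=p[abs(p[:,0]-x0)<.01]; print('  x',x0,[(float(round(a,3)),float(q[abs(q[:,1]-a)<.004][:,2].max().round(3))) for a in np.arange(.15,.4,.01) if (abs(q[:,1]-a)<.004).any()])
    hb=(hsv[...,0]<16)&(hsv[...,1]>110)&(W[...,2]>.08)&(abs(W[...,0]-.545)<.03)&(abs(W[...,1]-.28)<.08)
    p=W[hb]; r=cv2.minAreaRect((p[:,1:]*1000).astype(np.float32)); print('plate yz',hb.sum(),r,p[:,0].mean().round(3))
E
python3 - <<'E'
from h import *
to((.542,.258,.134),90.5); walls()
im,_,_=snap('side','s6')
E
```

```text
pos [0.5442 0.258  0.1541] F [ 0.09  0.06 -6.39] t 20.925 open 0.0099 grip 30.1 q [ 0.57  0.31  1.74 -0.31  1.29  0.67]
 turn [ 0.03 19.89  0.02] shift [ 0.0001 -0.0022  0.0201]
  x 0.44 [(0.22, 0.099), (0.23, 0.087), (0.25, 0.058), (0.26, 0.068), (0.27, 0.069), (0.28, 0.25), (0.3, 0.251), (0.31, 0.247), (0.32, 0.244), (0.33, 0.122), (0.34, 0.125), (0.35, 0.086)]
  x 0.48 [(0.22, 0.1), (0.23, 0.088), (0.25, 0.059), (0.26, 0.266), (0.27, 0.266), (0.28, 0.262), (0.29, 0.258), (0.3, 0.255), (0.31, 0.25), (0.32, 0.248), (0.33, 0.242), (0.34, 0.125), (0.35, 0.089)]
  x 0.52 [(0.22, 0.101), (0.23, 0.09), (0.26, 0.186), (0.27, 0.216), (0.28, 0.184), (0.29, 0.21), (0.3, 0.077), (0.31, 0.241), (0.32, 0.293), (0.33, 0.3), (0.34, 0.3), (0.35, 0.295)]
plate yz 1061 ((289.8738708496094, 238.44313049316406), (263.48876953125, 54.389015197753906), 84.31192016601562) 0.541
```

View pics/s6.png

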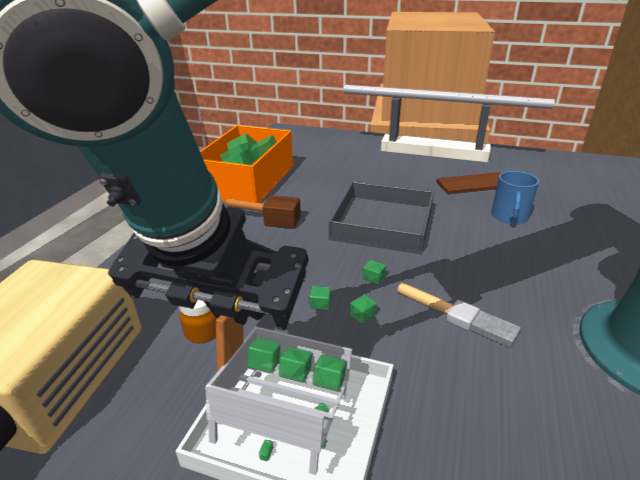

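>>> {"method": "move_arm", "body": {
  "deltas": [
    [0,-4,0,0,0,0,0],
    [0,-4,0,0,0,0,0],
    [0,-3,0,0,0,0,0],
    [0,0,0,0,0,0,0],
    [0,0,0,0,0,0,0]
  ]
}}

```text
t: 21.65
position: [0.5441, 0.2576, 0.1537]
eef_rot: [[-0.008, 1.0, 0.005], [0.858, 0.009, -0.514], [-0.514, 0.0, -0.858]]
force: [-0.3, 0.6, -6.9]
opening: 0.01
grip_force: 30.1
```

```bash
python3 - <<'E'
from h import *
to((.542,.238,.134)); walls()
im,d,W=snap('side')
hsv=cv2.cvtColor(im,cv2.COLOR_RGB2HSV);v,u=np.mgrid[:480,:640]
m=(u>180)&(u<420)&(v>310)&(W[...,2]>.005)&(W[...,2]<.3)&(hsv[...,1]<60)
# front end x range and feet
p=W[m&(W[...,2]>.05)]
print(np.nanpercentile(p,[1,99],axis=0).round(3))
E
```

```text
pos [0.5441 0.2576 0.1537] F [-0.26  0.64 -6.95] t 21.65 open 0.01 grip 30.1 q [ 0.64  0.4   1.68 -0.43  1.42  0.77]
 turn [0. 0. 0.] shift [-0.0066 -0.0023  0.027 ]
  x 0.44 [(0.21, 0.107), (0.24, 0.067), (0.26, 0.068), (0.28, 0.068), (0.29, 0.257), (0.3, 0.241), (0.31, 0.248), (0.32, 0.235), (0.33, 0.235), (0.34, 0.229)]
  x 0.48 [(0.21, 0.108), (0.26, 0.069), (0.28, 0.262), (0.29, 0.262), (0.3, 0.256), (0.31, 0.25), (0.32, 0.243), (0.33, 0.238), (0.34, 0.233)]
  x 0.52 [(0.24, 0.07), (0.25, 0.164), (0.26, 0.18), (0.27, 0.245), (0.28, 0.246), (0.29, 0.208), (0.3, 0.064), (0.31, 0.3), (0.32, 0.3), (0.33, 0.3), (0.34, 0.3), (0.35, 0.299), (0.36, 0.294), (0.37, 0.3), (0.38, 0.3)]
plate yz 750 ((287.55401611328125, 161.16629028320312), (126.52344512939453, 52.243141174316406), 71.65985107421875) 0.541
[[0.415 0.211 0.059]
 [0.549 0.339 0.236]]
```

>>> {"method": "move_arm", "body": {
  "deltas": [
    [0,0,0,0.001,0,0.0057,0],
    [0,0,0,0.001,0,0.0057,0],
    [0,0,0,0.001,0,0.0057,0],
    [0,0,0,0.001,0,0.0057,0],
    [0,0,0,0.001,0,0.0057,0],
    [0,0,0,0,0,0,0],
    [0,0,0,0,0,0,0]
  ]
}}

```text
t: 22.62
position: [0.544, 0.2472, 0.1267]
eef_rot: [[-0.008, 1.0, 0.005], [0.857, 0.009, -0.515], [-0.515, -0.0, -0.857]]
force: [0.0, -0.4, -5.6]
opening: 0.01
grip_force: 30.1
```

```bash
python3 - <<'E'
from h import *
to((.542,.248,.124)); walls()
E
```

```text
pos [0.544  0.2472 0.1267] F [ 0.   -0.39 -5.59] t 22.625 open 0.01 grip 30.1 q [ 0.63  0.42  1.71 -0.44  1.37  0.79]
 turn [0. 0. 0.] shift [ 0.0021 -0.002   0.0019]
  x 0.44 [(0.2, 0.08), (0.23, 0.041), (0.25, 0.042), (0.27, 0.042), (0.28, 0.224), (0.3, 0.217), (0.31, 0.216), (0.32, 0.21), (0.33, 0.204)]
  x 0.48 [(0.2, 0.081), (0.23, 0.041), (0.25, 0.042), (0.27, 0.235), (0.28, 0.234), (0.29, 0.229), (0.3, 0.223), (0.31, 0.216), (0.32, 0.211), (0.33, 0.204)]
  x 0.52 [(0.23, 0.044), (0.24, 0.137), (0.25, 0.152), (0.26, 0.218), (0.27, 0.218), (0.28, 0.179), (0.3, 0.282), (0.31, 0.281), (0.32, 0.3), (0.33, 0.299), (0.34, 0.271), (0.35, 0.266), (0.36, 0.281), (0.37, 0.277), (0.38, 0.276)]
plate yz 596 ((291.7980651855469, 122.33869934082031), (133.03929138183594, 45.9180793762207), 49.174407958984375) 0.541
```

>>> {"method": "move_arm", "body": {
  "deltas": [
    [0,0,0,0.0015,0,0.0026,0],
    [0,0,0,0,0,0,0],
    [0,0,0,0,0,0,1],
    [0,0,0,0,0,0,1],
    [0,0,0,0,0,0,1],
    [0,0,0,0,0,0,1],
    [0,0,0,0,0,-0.04,1],
    [0,0,0,0,0,-0.04,1],
    [0,0,0,0,0,-0.04,1],
    [0,7.7,0,0,0,0,1],
    [0,7.7,0,0,0,0,1],
    [0,7.7,0,0,0,0,1],
    [0,7.8,0,0,0,0,1],
    [0,0,0,0.06,0,0,1],
    [0,0,0,0.06,0,0,1],
    [0,0,0,0,0,0,1]
  ]
}}

```text
t: 24.68
position: [0.5416, 0.432, 0.2258]
eef_rot: [[-0.013, 1.0, -0.001], [1.0, 0.013, -0.001], [-0.001, -0.001, -1.0]]
force: [-0.8, 0.1, -0.5]
opening: 0.0878
grip_force: 0.0
```

```bash
python3 - <<'E'
from h import *
to((.542,.258,.094),90); greens()
v,u=np.mgrid[:480,:640]
im,d,W=snap('top'); Z=W[...,2]
m=(abs(W[...,0]-.545)<.05)&(abs(W[...,1]-.26)<.05)&(Z>.1)&(Z<.15); 
p=W[m]
if len(p)>10: print('handle',m.sum(),cv2.minAreaRect((p[:,:2]*1000).astype(np.float32)),p[:,2].max())
walls(); pair('s7')
E
```

```text
pos [0.5416 0.432  0.2258] F [-0.81  0.11 -0.51] t 24.675 open 0.0878 grip 0.0 q [ 0.64  0.31  1.58 -0.    1.26  0.63]
 turn [-0.03  0.06  0.73] shift [-0.174   0.0004  0.1318]
side [320. 305.] A 162 [0.507 0.06  0.01 ] z [0.003 0.018]
side [362. 310.] A 467 [0.435 0.061 0.021] z [0.004 0.028]
side [287. 359.] A 1577 [0.495 0.229 0.065] z [0.045 0.069]
side [334. 370.] A 811 [0.434 0.23  0.065] z [0.046 0.067]
side [322. 407.] A 52 [0.444 0.249 0.015] z [0.014 0.017]
side [310. 418.] A 114 [0.452 0.268 0.014] z [0.009 0.016]
side [266. 450.] A 183 [0.488 0.325 0.016] z [0.011 0.019]
top [198. 232.] A 222 [0.52  0.217 0.067] z [0.064 0.07 ]
top [197. 255.] A 231 [0.478 0.217 0.066] z [0.063 0.068]
top [154. 251.] A 36 [0.489 0.315 0.016] z [0.013 0.02 ]
top [178. 269.] A 49 [0.454 0.267 0.015] z [0.011 0.034]
top [196. 278.] A 244 [0.436 0.218 0.066] z [0.015 0.068]
top [167. 280.] A 28 [0.431 0.286 0.016] z [0.012 0.019]
handle 260 ((544.1922607421875, 257.82952880859375), (9.423412322998047, 50.3472785949707), 0.5430464744567871) 0.13864923373852947
  x 0.44 [(0.2, 0.079), (0.27, 0.04), (0.32, 0.08)]
  x 0.48 [(0.2, 0.08), (0.25, 0.04), (0.27, 0.041), (0.32, 0.08)]
  x 0.52 [(0.2, 0.08), (0.23, 0.041), (0.25, 0.04), (0.27, 0.04), (0.32, 0.08)]
plate yz 1130 ((261.0416564941406, 108.81588745117188), (57.56455612182617, 51.1245002746582), 89.98381805419922) 0.543
```

View pics/s7.png

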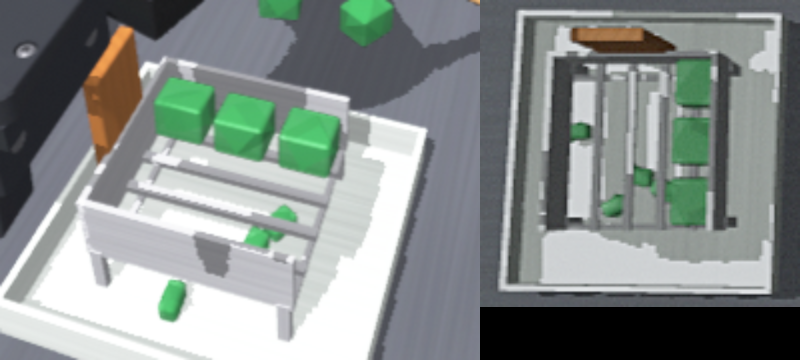

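The basket now stands level in the tray with the three lumps, and all four bits lie on the tray floor. Regrip it.

>>> {"method": "move_arm", "body": {
  "deltas": [
    [0,0,0.7,0,0,0,1],
    [0,0,0,-0.058,0.001,0,1],
    [0,0,0,-0.058,0.001,0,1],
    [0,0,0,-0.058,0.0005,0,1],
    [0,0,0,0,0,0.03,1],
    [0,0,0,0,0,0.03,1],
    [0,0,0,0,0,0.03,1],
    [0,0,0,0,0,0.03,1],
    [0,0,0,0,0,0.015,1],
    [0,0,0,0,0,0,1],
    [0,0,0,0,0,0,0],
    [0,0,0,0,0,0,0],
    [0,0,0,0,0,0,0],
    [0,0,0,0,0,0,0],
    [0,0,0,0,0,0,0],
    [0,0,0,0,0,0,0]
  ]
}}

```text
t: 26.98
position: [0.5443, 0.2547, 0.0915]
eef_rot: [[0.003, 1.0, -0.0], [1.0, -0.003, -0.002], [-0.002, -0.0, -1.0]]
force: [-0.4, -0.0, -0.3]
opening: 0.0303
grip_force: 0.0
```

```bash
python3 - <<'E'
from h import *
to((.48,-.246,.26),90)
im,d,W=snap('top'); Z=W[...,2]
v,u=np.mgrid[:480,:640]
p=W[(u>370)&(u<530)&(v>195)&(v<340)&(Z>.038)&(Z<.06)]; print(len(p),cv2.minAreaRect((p[:,:2]*1000).astype(np.float32)))
E
```

```text
pos [0.5443 0.2547 0.0915] F [-0.4  -0.04 -0.25] t 26.975 open 0.0303 grip 0.0 q [ 0.4   0.26  1.9  -0.    0.98  0.4 ]
 turn [-0.01  0.1  -0.16] shift [-0.5007 -0.0643 -0.1685]
1193 ((462.07171630859375, -246.48890686035156), (190.0242156982422, 190.4759063720703), 0.5933558940887451)
```

>>> {"method": "move_arm", "body": {
  "deltas": [
    [0,0,0,0,0,0,0],
    [0,0,0,0,0,0,0],
    [0,0,0,0,0,0,0],
    [0,0,0,0,0,0,0],
    [0,0,0,0,0,-0.006,0],
    [0,0,0,0,0,-0.012,0],
    [0,0,0,0,0,-0.018,0],
    [0,0,0,0,0,-0.02,0],
    [0,0,0,0,0,-0.02,0],
    [0,0,0,0,0,-0.02,0],
    [0,0,0,0,0,-0.02,0],
    [0,0,0,0,0,-0.02,0],
    [0,0,0,0,0,-0.02,0],
    [0,0,0,0,0,-0.01,0],
    [0,0,0,0,0,-0.004,0],
    [0,0,0,0,0,0,0]
  ]
}}

```text
t: 29.02
position: [0.5442, 0.2549, 0.2612]
eef_rot: [[0.003, 1.0, -0.001], [1.0, -0.003, -0.002], [-0.002, -0.001, -1.0]]
force: [0.6, 0.5, -6.6]
opening: 0.01
grip_force: 30.0
```

>>> {"method": "move_arm", "body": {
  "deltas": [
    [0,0,0,-0.006,-0.001,0,0],
    [0,0,0,-0.012,-0.003,0,0],
    [0,0,0,-0.018,-0.004,0,0],
    [0,0,0,-0.024,-0.004,0,0],
    [0,0,0,-0.03,-0.004,0,0],
    [0,0,0,-0.034,-0.004,0,0],
    [0,0,0,-0.036,-0.004,0,0],
    [0,0,0,-0.036,-0.004,0,0],
    [0,0,0,-0.036,-0.004,0,0],
    [0,0,0,-0.036,-0.004,0,0],
    [0,0,0,-0.036,-0.004,0,0],
    [0,0,0,-0.036,-0.004,0,0],
    [0,0,0,-0.034,-0.004,0,0],
    [0,0,0,-0.03,-0.004,0,0],
    [0,0,0,-0.03,-0.004,0,0],
    [0,0,0,-0.024,-0.004,0,0],
    [0,0,0,-0.018,-0.003,0,0],
    [0,0,0,-0.012,-0.001,0,0],
    [0,0,0,-0.006,0,0,0],
    [0,0,0,0,0,0,0]
  ]
}}

```text
t: 31.52
position: [0.479, -0.2387, 0.2624]
eef_rot: [[0.003, 1.0, 0.0], [1.0, -0.003, -0.001], [-0.001, 0.0, -1.0]]
force: [-0.3, -0.3, -7.1]
opening: 0.01
grip_force: 30.0
```

```bash
python3 - <<'E'
from h import *
to((.48,-.246,.26),90); snap('side','s8')
E
```

```text
pos [ 0.479  -0.2387  0.2624] F [-0.35 -0.32 -7.13] t 31.525 open 0.01 grip 30.0 q [-0.51 -0.02  1.87 -0.    1.28 -0.5 ]
 turn [ 0.    0.08 -0.17] shift [-0.0073  0.001   0.0024]
```

View pics/s8.png

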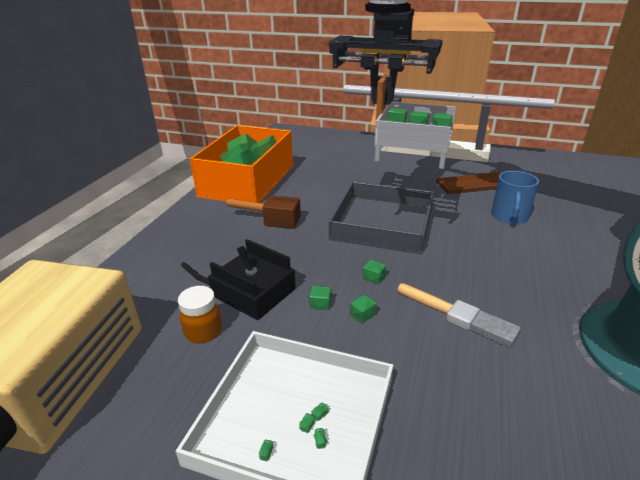

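The side view shows four bits in the empty tray and the basket level over the pan with its three lumps. Move it so that the front edge will pivot above the pan's middle.

>>> {"method": "move_arm", "body": {
  "deltas": [
    [0,0,0,0.002,0.007,0.002,0],
    [0,0,0,0.003,0.015,0.005,0],
    [0,0,0,0.004,0.02,0.009,0],
    [0,0,0,0.004,0.02,0.012,0],
    [0,0,0,0.004,0.02,0.015,0],
    [0,0,0,0.003,0.02,0.015,0],
    [0,0,0,0.003,0.018,0.015,0],
    [0,0,0,0.002,0.013,0.012,0],
    [0,0,0,0,0.006,0.008,0],
    [0,0,0,0,0.003,0.003,0],
    [0,0,0,0,0,0,0]
  ]
}}

```text
t: 32.95
position: [0.6209, -0.2145, 0.1665]
eef_rot: [[0.003, 1.0, -0.0], [1.0, -0.003, -0.002], [-0.002, -0.0, -1.0]]
force: [0.3, -0.2, -6.1]
opening: 0.0096
grip_force: 30.0
```

```bash
python3 - <<'E'
from h import *
to((.621,-.214,.166),90)
im,d,W=snap('side'); hsv=cv2.cvtColor(im,cv2.COLOR_RGB2HSV)
m=(hsv[...,0]>40)&(hsv[...,0]<85)&(hsv[...,1]>100)&(W[...,2]>.09)&(W[...,0]<.66)&(W[...,1]<-.1)
print(m.sum(),np.nanpercentile(W[m],[2,98],axis=0).round(3))
m=(hsv[...,1]<60)&(W[...,2]>.1)&(W[...,2]<.18)&(abs(W[...,0]-.54)<.12)&(abs(W[...,1]+.21)<.09)
print(m.sum(),np.nanpercentile(W[m],[2,98],axis=0).round(3))
E
```

```text
pos [ 0.6209 -0.2145  0.1665] F [ 0.28 -0.19 -6.07] t 32.95 open 0.0096 grip 30.0 q [-0.37  0.28  1.72 -0.    1.14 -0.37]
 turn [-0.01  0.1  -0.17] shift [0.0005 0.0001 0.0005]
815 [[ 0.494 -0.26   0.117]
 [ 0.609 -0.232  0.143]]
2419 [[ 0.491 -0.268  0.107]
 [ 0.617 -0.145  0.17 ]]
```

>>> {"method": "move_arm", "body": {
  "deltas": [
    [-6.5,0,0,0,-0.0066,-0.0145,0],
    [-6.5,0,0,0,-0.0066,-0.0145,0],
    [-6.5,0,0,0,-0.0066,-0.0145,0],
    [-6.5,0,0,0,-0.0066,-0.0145,0],
    [-6.5,0,0,0,-0.0066,-0.0145,0],
    [-6.5,0,0,0,-0.0066,-0.0145,0],
    [-6.5,0,0,0,-0.0066,-0.0145,0],
    [-6.5,0,0,0,-0.0066,-0.0145,0],
    [-6.5,0,0,0,-0.0066,-0.0145,0],
    [0,0,0,0,0,0,0],
    [0,0,0,0,0,0,0],
    [0,0,0,0,0,0,0]
  ]
}}

```text
t: 34.5
position: [0.5163, -0.2144, 0.2558]
eef_rot: [[0.002, 0.522, 0.853], [1.0, 0.003, -0.004], [-0.004, 0.853, -0.522]]
force: [0.3, 0.0, -4.4]
opening: 0.01
grip_force: 30.0
```

```bash
python3 - <<'E'
from h import *
to((.621,-.214,.166),90); snap('side','s9')
E
```

```text
pos [ 0.5163 -0.2144  0.2558] F [ 0.29  0.01 -4.43] t 34.5 open 0.01 grip 30.0 q [-0.84 -0.34  2.47  1.36  0.7  -1.82]
 turn [5.855e+01 2.600e-01 3.000e-02] shift [0.0004 0.1047 0.0898]
```

View pics/s9.png

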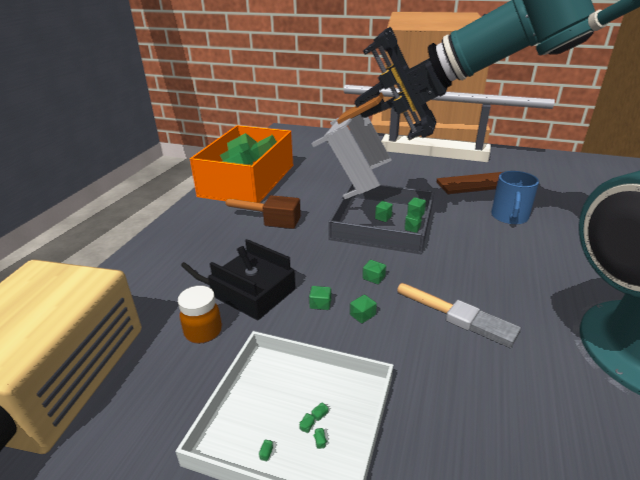

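All three lumps are in the pan, at about (384,210), (415,207) and (413,223). Level the basket and carry it back.

>>> {"method": "move_arm", "body": {
  "deltas": [
    [6.5,0,0,0,0.005,0.0151,0],
    [6.5,0,0,0,0.005,0.0151,0],
    [6.5,0,0,0,0.005,0.0151,0],
    [6.5,0,0,0,0.005,0.0151,0],
    [6.5,0,0,0,0.005,0.0151,0],
    [6.5,0,0,0,0.005,0.0151,0],
    [6.5,0,0,0,0.005,0.0151,0],
    [6.5,0,0,0,0.005,0.0151,0],
    [6.5,0,0,0,0.005,0.0151,0],
    [0,0,0,0,0,0,0],
    [0,0,0,0,-0.01,-0.01,0],
    [0,0,0,0,-0.015,-0.02,0],
    [0,0,0,0,-0.02,-0.025,0],
    [0,0,0,0,-0.015,-0.02,0],
    [0,0,0,0,-0.01,-0.015,0],
    [0,0,0,0,-0.005,-0.005,0],
    [0,0,0,0,0,0,0]
  ]
}}

```text
t: 36.67
position: [0.5461, -0.214, 0.2628]
eef_rot: [[0.003, 1.0, 0.001], [1.0, -0.003, -0.002], [-0.002, 0.001, -1.0]]
force: [-0.0, 0.0, -3.7]
opening: 0.0099
grip_force: 30.0
```

>>> {"method": "move_arm", "body": {
  "deltas": [
    [0,0,0,0.006,0,0,0],
    [0,0,0,0.012,0,0,0],
    [0,0,0,0.018,0,0,0],
    [0,0,0,0.024,0,0,0],
    [0,0,0,0.03,0,0,0],
    [0,0,0,0.034,0,0,0],
    [0,0,0,0.036,0,0,0],
    [0,0,0,0.036,0,0,0],
    [0,0,0,0.036,0,0,0],
    [0,0,0,0.036,0,0,0],
    [0,0,0,0.036,0,0,0],
    [0,0,0,0.034,0,0,0],
    [0,0,0,0.03,0,0,0],
    [0,0,0,0.03,0,0,0],
    [0,0,0,0.026,0,0,0],
    [0,0,0,0.02,0,0,0],
    [0,0,0,0.014,0,0,0],
    [0,0,0,0.007,0,0,0],
    [0,0,0,0,0,0,0]
  ]
}}

```text
t: 39.05
position: [0.5477, 0.251, 0.2612]
eef_rot: [[0.003, 1.0, -0.0], [1.0, -0.003, -0.002], [-0.002, -0.0, -1.0]]
force: [-0.2, -0.5, -3.9]
opening: 0.0102
grip_force: 30.0
```

```bash
python3 - <<'E'
from h import *
to((.5443,.2547,.0935),90); walls(); greens()
E
```

```text
pos [0.5477 0.251  0.2612] F [-0.22 -0.48 -3.9 ] t 39.05 open 0.0102 grip 30.0 q [ 0.39  0.12  1.74 -0.    1.29  0.39]
 turn [-0.01  0.12 -0.15] shift [ 0.0037 -0.0034  0.1677]
  x 0.44 [(0.2, 0.248), (0.22, 0.209), (0.24, 0.208), (0.25, 0.209), (0.27, 0.209), (0.31, 0.248), (0.32, 0.249)]
  x 0.48 [(0.2, 0.249), (0.22, 0.209), (0.24, 0.209), (0.25, 0.209), (0.27, 0.209), (0.31, 0.248), (0.32, 0.249)]
  x 0.52 [(0.2, 0.249), (0.21, 0.204), (0.22, 0.209), (0.23, 0.205), (0.24, 0.299), (0.25, 0.3), (0.26, 0.3), (0.27, 0.21), (0.31, 0.248), (0.32, 0.249)]
plate yz 1319 ((267.4497985839844, 321.00677490234375), (64.87770080566406, 294.3966064453125), 8.608499526977539) 0.545
side [362. 310.] A 469 [0.435 0.061 0.021] z [0.004 0.028]
side [313. 417.] A 354 [0.45  0.264 0.014] z [0.009 0.016]
side [320. 438.] A 170 [0.433 0.292 0.017] z [0.009 0.019]
side [266. 450.] A 184 [0.488 0.325 0.016] z [0.01  0.018]
top [151. 251.] A 34 [0.489 0.32  0.017] z [0.013 0.02 ]
top [176. 268.] A 17 [0.453 0.268 0.017] z [0.013 0.205]
top [190. 274.] A 16 [0.442 0.242 0.015] z [0.011 0.205]
top [167. 280.] A 23 [0.431 0.287 0.016] z [0.015 0.02 ]
```

>>> {"method": "move_arm", "body": {
  "deltas": [
    [0,0,0,0.0037,-0.0034,0.01,0],
    [0,0,0,0,0,0.025,0],
    [0,0,0,0,0,0.03,0],
    [0,0,0,0,0,0.03,0],
    [0,0,0,0,0,0.025,0],
    [0,0,0,0,0,0.02,0],
    [0,0,0,0,0,0.015,0],
    [0,0,0,0,0,0.009,0],
    [0,0,0,0,0,0.003,0],
    [0,0,0,0,0,0.001,0],
    [0,0,0,0,0,0,0],
    [0,0,0,0,0,0,0]
  ]
}}

```text
t: 40.7
position: [0.5447, 0.2546, 0.094]
eef_rot: [[0.003, 1.0, 0.001], [1.0, -0.003, -0.001], [-0.001, 0.001, -1.0]]
force: [-0.1, 0.1, -4.1]
opening: 0.0098
grip_force: 30.0
```

>>> {"method": "move_arm", "body": {
  "deltas": [
    [0,0,0,0,0,0.001,0],
    [0,0,0,0,0,0,0],
    [0,0,0,0,0,0,1],
    [0,0,0,0,0,0,1],
    [0,0,0,0,0,0,1],
    [0,0,0,0,0,0,1],
    [0,0,0,0,0,0,1],
    [0,0,0,0,0,-0.02,1],
    [0,0,0,0,0,-0.04,1],
    [0,0,0,0,0,-0.05,1],
    [0,0,0,0,0,-0.05,1],
    [0,0,0,-0.05,0,0,1],
    [0,0,0,-0.06,0,0,1],
    [0,0,0,-0.06,0,0,1],
    [0,0,0,0,0,0,1]
  ]
}}

```text
t: 42.58
position: [0.5441, 0.0812, 0.2545]
eef_rot: [[0.008, 1.0, 0.002], [1.0, -0.008, -0.003], [-0.003, 0.002, -1.0]]
force: [0.3, -0.2, 0.2]
opening: 0.0881
grip_force: 0.0
```

```bash
cat >> h.py <<'E'
def strays(cams=('top','side')):
    v,u=np.mgrid[:480,:640]
    for c in cams:
        im,d,W=snap(c); hsv=cv2.cvtColor(im,cv2.COLOR_RGB2HSV); X,Y,Z=W[...,0],W[...,1],W[...,2]
        g=(hsv[...,0]>40)&(hsv[...,0]<85)&(hsv[...,1]>80)&(Z<.12)&(X<.7)&(X>.25)&(Y<.4)
        k,l,st,ce=cv2.connectedComponentsWithStats(g.astype(np.uint8))
        for i in range(1,k):
            if st[i,4]<12: continue
            p=W[l==i]; zt=np.nanpercentile(p[:,2],90); q=p[p[:,2]>zt-.008] if c=='top' else p
            r=cv2.minAreaRect((q[:,:2]*1000).astype(np.float32))
            print(c,ce[i].round(),st[i,4],'top z',zt.round(3),'ctr',np.round(r[0],1),'sz',np.round(r[1],1),'ang',round(r[2],1))
        P=W[(Z>.038)&(Z<.06)&(abs(X-.46)<.2)&(Y<-.12)&(Y>-.45)&(hsv[...,1]<90)]
        if c=='top': print('pan',len(P),cv2.minAreaRect((P[:,:2]*1000).astype(np.float32)))
E
python3 - <<'E'
from h import *
to((.5,.05,.2),90); walls(); strays(('top',))
E
```

```text
pos [0.5441 0.0812 0.2545] F [ 0.25 -0.17  0.25] t 42.575 open 0.0881 grip 0.0 q [ 0.1   0.02  1.85 -0.    1.27  0.11]
 turn [ 0.12  0.15 -0.46] shift [-0.0312 -0.0441  0.0545]
  x 0.44 [(0.2, 0.08), (0.25, 0.04), (0.27, 0.04), (0.32, 0.08)]
  x 0.48 [(0.2, 0.08), (0.25, 0.04), (0.32, 0.08)]
  x 0.52 [(0.2, 0.08), (0.25, 0.04), (0.28, 0.041), (0.32, 0.08)]
plate yz 1162 ((261.2067565917969, 108.98513793945312), (50.640357971191406, 57.71122741699219), 0.07723257690668106) 0.541
top [294. 239.] 238 top z 0.029 ctr [511.   40.8] sz [34.5 26.3] ang 5.3
top [154. 251.] 40 top z 0.019 ctr [489.1 315.1] sz [11.3 11.4] ang 5.9
top [450. 263.] 302 top z 0.04 ctr [ 463.7 -260.3] sz [29.6 27.3] ang 73.5
top [178. 269.] 54 top z 0.032 ctr [455.  266.9] sz [11.6  1.3] ang 2.3
top [342. 276.] 281 top z 0.029 ctr [439.8 -52.8] sz [29.2 33.5] ang 75.8
top [189. 274.] 28 top z 0.015 ctr [443.2 243.7] sz [13.6  8.1] ang 1.3
top [297. 277.] 44 top z 0.028 ctr [437.   34.1] sz [24.9  9.7] ang 0.9
top [167. 280.] 44 top z 0.018 ctr [431.9 287.4] sz [13.2 13.9] ang 33.6
top [440. 300.] 392 top z 0.073 ctr [ 392.5 -232.3] sz [28.9 27.9] ang 73.4
pan 1255 ((513.4776000976562, -246.31582641601562), (292.86236572265625, 191.38975524902344), 0.49851635098457336)
```

The basket stands in the tray at floor height .040, with the bits under it. Next the strays: rotate so the fingers close along y for stray A at (0.511, 0.041).

>>> {"method": "move_arm", "body": {
  "deltas": [
    [0,0,10.6,0,0,0,1],
    [0,0,10.6,0,0,0,1],
    [0,0,10.6,0,0,0,1],
    [0,0,10.6,0,0,0,1],
    [0,0,10.6,0,0,0,1],
    [0,0,10.6,0,0,0,1],
    [0,0,10.6,0,0,0,1],
    [0,0,10.6,0,0,0,1],
    [0,0,0,0,0,0,1]
  ]
}}

```text
t: 43.8
position: [0.5439, 0.0864, 0.2531]
eef_rot: [[0.996, 0.092, 0.0], [0.092, -0.996, -0.001], [0.0, 0.001, -1.0]]
force: [-0.8, -0.1, 0.5]
opening: 0.0879
grip_force: 0.0
```

```bash
python3 - <<'E'
from h import *
to((.511,.041,.006),5.3); strays(('top','side'))
E
```

```text
pos [0.5439 0.0864 0.2531] F [-0.84 -0.06  0.45] t 43.8 open 0.0879 grip 0.0 q [ 0.11  0.02  1.85 -0.    1.27  1.59]
 turn [ 0.07 -0.02 -0.02] shift [-0.037   0.0422  0.2471]
top [293. 240.] 276 top z 0.029 ctr [510.7  42.7] sz [33.6 30.2] ang 10.4
top [154. 251.] 40 top z 0.019 ctr [489.2 314.9] sz [10.7 12.8] ang 8.7
top [450. 263.] 299 top z 0.04 ctr [ 463.9 -260.4] sz [29.4 28.1] ang 73.8
top [178. 269.] 55 top z 0.033 ctr [455.  266.6] sz [11.3  1. ] ang 3.6
top [342. 276.] 281 top z 0.029 ctr [440.  -52.8] sz [29.1 33.9] ang 76.0
top [189. 274.] 30 top z 0.016 ctr [443.2 243.5] sz [13.7  7.7] ang 1.6
top [294. 279.] 114 top z 0.029 ctr [433.7  38.6] sz [18.1 34.2] ang 87.2
top [167. 280.] 45 top z 0.018 ctr [433.2 287.9] sz [13.5 13.3] ang 20.6
top [440. 300.] 390 top z 0.073 ctr [ 392.6 -232.4] sz [29.3 27.9] ang 73.3
pan 1252 ((513.362060546875, -246.75942993164062), (292.911376953125, 191.9158935546875), 0.29850855469703674)
side [415. 214.] 540 top z 0.071 ctr [ 397.1 -275.1] sz [ 36.1 127.2] ang 2.6
side [383. 211.] 292 top z 0.038 ctr [ 463.6 -286.5] sz [97.1 31.4] ang 87.9
side [374. 271.] 433 top z 0.027 ctr [439.3 -67.8] sz [74.1 36.7] ang 84.0
side [320. 297.] 472 top z 0.028 ctr [514.5  31.3] sz [33.1 66.3] ang 10.6
side [363. 308.] 540 top z 0.028 ctr [433.4  37.9] sz [70.6 36. ] ang 77.0
side [322. 406.] 51 top z 0.016 ctr [443.4 248. ] sz [ 9.2 13.5] ang 86.4
side [310. 418.] 116 top z 0.016 ctr [451.3 267.7] sz [22.3 13.8] ang 12.4
side [266. 450.] 196 top z 0.018 ctr [488.4 322.4] sz [12.  21.7] ang 1.9
```

>>> {"method": "move_arm", "body": {
  "deltas": [
    [0,0,-4,-0.036,0.0435,0,1],
    [0,0,0,0,0,0.05,1],
    [0,0,0,0,0,0.05,1],
    [0,0,0,0,0,0.05,1],
    [0,0,0,0,0,0.05,1],
    [0,0,0,0,0,0.03,1],
    [0,0,0,0,0,0.016,1],
    [0,0,0,0,0,0,1],
    [0,0,0,0,0,0,0],
    [0,0,0,0,0,0,0],
    [0,0,0,0,0,0,0],
    [0,0,0,0,0,0,0],
    [0,0,0,0,0,0,0],
    [0,0,0,0,0,0,0]
  ]
}}

```text
t: 45.65
position: [0.5118, 0.0379, 0.0068]
eef_rot: [[0.988, 0.157, 0.0], [0.157, -0.988, -0.002], [-0.0, 0.002, -1.0]]
force: [-0.9, 1.5, 0.9]
opening: 0.0302
grip_force: 0.4
```

>>> {"method": "move_arm", "body": {
  "deltas": [
    [0,0,0,0,0,0,0],
    [0,0,0,0,0,-0.03,0],
    [0,0,0,0,0,-0.05,0],
    [0,0,0,0,0,-0.05,0],
    [0,0,0,0,0,0,0]
  ]
}}

```text
t: 46.28
position: [0.5155, 0.038, 0.1415]
eef_rot: [[0.988, 0.157, 0.01], [0.157, -0.988, -0.002], [0.009, 0.003, -1.0]]
force: [0.8, 0.2, -0.8]
opening: 0.0299
grip_force: 30.0
```

```bash
python3 - <<'E'
from h import *
to((.500,-.2,.06)); strays(('top',))
E
```

```text
pos [0.5155 0.038  0.1415] F [ 0.84  0.2  -0.8 ] t 46.275 open 0.0299 grip 30.0 q [ 0.03  0.04  2.05 -0.    1.04  1.44]
 turn [0. 0. 0.] shift [-0.0534  0.2323  0.0817]
top [154. 251.] 40 top z 0.019 ctr [489.3 314.7] sz [11.6 13.2] ang 5.7
top [450. 263.] 295 top z 0.039 ctr [ 464.6 -260.4] sz [28.9 29.5] ang 72.9
top [346. 270.] 279 top z 0.029 ctr [450.  -59.9] sz [29.8 33.5] ang 76.2
top [178. 269.] 54 top z 0.034 ctr [454.9 266.7] sz [11.5  0.8] ang 4.6
top [290. 278.] 279 top z 0.029 ctr [436.2  49. ] sz [33.2 29.6] ang 56.7
top [189. 274.] 30 top z 0.016 ctr [443.2 243.3] sz [13.7  8.7] ang 2.1
top [167. 280.] 44 top z 0.019 ctr [432.6 287.4] sz [12.9 15.1] ang 40.3
top [440. 300.] 398 top z 0.073 ctr [ 392.9 -232.2] sz [29.8 28.6] ang 73.4
pan 1259 ((513.2630615234375, -245.90048217773438), (292.7044982910156, 190.87841796875), 0.5631368160247803)
```

Lump A is gripped. Stray B was nudged to (0.450, -0.060). Place A in the pan.

>>> {"method": "move_arm", "body": {
  "deltas": [
    [0,0,0,-0.008,0.05,0,0],
    [0,0,0,-0.008,0.05,0,0],
    [0,0,0,-0.008,0.05,0,0],
    [0,0,0,-0.008,0.05,0,0],
    [0,0,0,-0.008,0.05,0,0],
    [0,0,0,0,0,0,0],
    [0,0,0,0,0,0.045,0],
    [0,0,0,0,0,0.045,0],
    [0,0,0,0,0,0.025,0],
    [0,0,0,0,0,0.007,0],
    [0,0,0,0,0,0,0],
    [0,0,0,0,0,0,0.5],
    [0,0,0,0,0,0,0.5],
    [0,0,0,0,0,0,0.5],
    [0,0,0,0,0,-0.03,0.5],
    [0,0,0,0,0,-0.05,0.5],
    [0,0,0,0,0,-0.05,0.5],
    [0,0,0,0,0,0,0.5]
  ]
}}

```text
t: 48.58
position: [0.5152, -0.2169, 0.151]
eef_rot: [[0.988, 0.157, 0.01], [0.157, -0.988, -0.006], [0.009, 0.008, -1.0]]
force: [0.4, 0.4, -0.4]
opening: 0.044
grip_force: 0.0
```

```bash
python3 - <<'E'
from h import *
to((.45,-.060,.006),-13.8); strays(('top',)); strays(('side',))
E
```

```text
pos [ 0.5152 -0.2169  0.151 ] F [ 0.41  0.39 -0.45] t 48.575 open 0.044 grip 0.0 q [-0.44  0.11  1.95 -0.    1.07  0.97]
 turn [ 0.35 -0.59 22.83] shift [-0.1008 -0.1369  0.145 ]
top [154. 251.] 38 top z 0.018 ctr [489.5 314.9] sz [11.1 13.2] ang 10.7
top [447. 261.] 157 top z 0.039 ctr [ 466.1 -254.1] sz [16.6 28.5] ang 70.8
top [349. 265.] 281 top z 0.029 ctr [460.  -66.6] sz [29.5 33.8] ang 76.9
top [178. 269.] 54 top z 0.033 ctr [454.9 267. ] sz [11.3  0.9] ang 1.8
top [290. 278.] 279 top z 0.029 ctr [436.4  48.6] sz [33.6 30.1] ang 56.3
top [189. 274.] 30 top z 0.016 ctr [443.1 243.4] sz [ 7.7 13.6] ang 89.4
top [167. 280.] 44 top z 0.019 ctr [431.9 287.7] sz [11.6 13.8] ang 28.1
top [434. 297.] 143 top z 0.071 ctr [ 397.3 -219.4] sz [ 4.2 26.4] ang 62.0
pan 666 ((513.5205688476562, -245.9053497314453), (292.5246276855469, 190.9000244140625), 0.5694611668586731)
side [415. 214.] 529 top z 0.071 ctr [ 391.9 -274.9] sz [129.7  33.6] ang 86.5
side [383. 211.] 294 top z 0.038 ctr [ 468.2 -286.4] sz [34.2 98.1] ang 5.9
side [357. 217.] 217 top z 0.032 ctr [ 511.8 -212.4] sz [33.6 32.2] ang 6.7
side [365. 265.] 405 top z 0.027 ctr [459.7 -81.9] sz [73.  35.6] ang 88.2
side [363. 308.] 540 top z 0.028 ctr [433.7  38.6] sz [69.6 36.2] ang 75.9
side [322. 407.] 51 top z 0.016 ctr [443.5 248. ] sz [ 8.9 13.1] ang 80.6
side [310. 418.] 114 top z 0.016 ctr [451.7 268.4] sz [20.8 13.8] ang 10.5
side [266. 450.] 196 top z 0.018 ctr [488.5 323. ] sz [12.2 21.2] ang 4.6
```

>>> {"method": "move_arm", "body": {
  "deltas": [
    [0.2,-0.3,7.5,0,0,0,1],
    [0.2,-0.3,7.5,0,0,0,1],
    [0,0,7,0,0,0,1],
    [0,0,0,-0.0292,-0.0446,0,1],
    [0,0,0,-0.0292,-0.0446,0,1],
    [0,0,0,-0.0292,-0.0446,0,1],
    [0,0,0,0,0,0,1],
    [0,0,0,0,0,0.05,1],
    [0,0,0,0,0,0.05,1],
    [0,0,0,0,0,0.03,1],
    [0,0,0,0,0,0.014,1],
    [0,0,0,0,0,0,1]
  ]
}}

```text
t: 50.18
position: [0.4544, -0.065, 0.0019]
eef_rot: [[0.974, -0.225, -0.012], [-0.225, -0.974, 0.005], [-0.013, -0.002, -1.0]]
force: [0.2, 0.9, 0.4]
opening: 0.0879
grip_force: 0.0
```

```bash
python3 - <<'E'
from h import *
to((.46,-.0666,.006),-13); strays(('side',))
E
```

```text
pos [ 0.4544 -0.065   0.0019] F [0.21 0.86 0.45] t 50.175 open 0.0879 grip 0.0 q [-0.2   0.15  2.24  0.    0.76  1.6 ]
 turn [-0.12  0.76  0.01] shift [ 0.0058  0.0003 -0.0041]
side [415. 214.] 546 top z 0.071 ctr [ 398.3 -273.1] sz [ 38.7 128.2] ang 2.7
side [370. 269.] 135 top z 0.026 ctr [451. -43.] sz [ 21.1 139.4] ang 4.3
side [363. 308.] 541 top z 0.028 ctr [433.6  38.9] sz [68.1 35.9] ang 75.8
side [322. 406.] 51 top z 0.016 ctr [443.9 248.4] sz [ 8.1 14. ] ang 87.2
side [310. 418.] 114 top z 0.016 ctr [451.1 268. ] sz [22.5 13.8] ang 13.8
side [266. 450.] 198 top z 0.018 ctr [488.5 322.8] sz [20.5 12.2] ang 88.7
```

>>> {"method": "move_arm", "body": {
  "deltas": [
    [0,0.7,0,0.005,0,-0.004,1],
    [0,0,0,0,0,0,0],
    [0,0,0,0,0,0,0],
    [0,0,0,0,0,0,0],
    [0,0,0,0,0,0,0],
    [0,0,0,0,0,0,0],
    [0,0,0,0,0,0,0],
    [0,0,0,0,0,0,0],
    [0,0,0,0,0,-0.03,0],
    [0,0,0,0,0,-0.05,0],
    [0,0,0,0,0,-0.05,0],
    [0,0,0,0,0,0,0]
  ]
}}

```text
t: 51.72
position: [0.4631, -0.0666, 0.1411]
eef_rot: [[0.974, -0.224, 0.011], [-0.224, -0.975, 0.0], [0.01, -0.003, -1.0]]
force: [0.3, -0.3, -0.1]
opening: 0.0296
grip_force: 30.0
```

```bash
python3 - <<'E'
from h import *
to((.516,-.285,.016)); strays(('top',))
E
```

```text
pos [ 0.4631 -0.0666  0.1411] F [ 0.32 -0.25 -0.13] t 51.725 open 0.0296 grip 30.0 q [-0.2  -0.05  2.14  0.    1.04  1.6 ]
 turn [0. 0. 0.] shift [0.0992 0.2013 0.1256]
top [154. 251.] 39 top z 0.018 ctr [489.4 315.6] sz [10.8 13.3] ang 7.9
top [458. 264.] 63 top z 0.04 ctr [ 460.9 -269.6] sz [ 8.6 26.7] ang 75.9
top [178. 269.] 55 top z 0.033 ctr [454.9 266.7] sz [ 1.2 11.3] ang 88.1
top [290. 278.] 282 top z 0.029 ctr [436.2  48.9] sz [33.  29.6] ang 56.9
top [189. 274.] 30 top z 0.016 ctr [443.1 243.3] sz [13.6  8.6] ang 0.5
top [167. 280.] 45 top z 0.018 ctr [432.9 287.8] sz [13.8 13.6] ang 21.6
top [448. 302.] 110 top z 0.074 ctr [ 390.6 -239.3] sz [15.3 28.8] ang 77.7
pan 801 ((513.369873046875, -247.31353759765625), (292.88812255859375, 190.42599487304688), 0.002861861139535904)
```

>>> {"method": "move_arm", "body": {
  "deltas": [
    [0,0,0,0.0198,0.0402,0,0],
    [0,0,0,0.0198,0.0402,0,0],
    [0,0,0,0.0198,0.0402,0,0],
    [0,0,0,0.0198,0.0402,0,0],
    [0,0,0,0.0198,0.0402,0,0],
    [0,0,0,0,0,0,0],
    [0,0,0,0,0,0.045,0],
    [0,0,0,0,0,0.045,0],
    [0,0,0,0,0,0.025,0],
    [0,0,0,0,0,0.009,0],
    [0,0,0,0,0,0,0],
    [0,0,0,0,0,0,0.45],
    [0,0,0,0,0,0,0.45],
    [0,0,0,0,0,0,0.45],
    [0,0,0,0,0,-0.03,0.45],
    [0,0,0,0,0,-0.05,0.45],
    [0,0,0,0,0,-0.05,0.45],
    [0,0,0,0,0,0,0.45]
  ]
}}

```text
t: 54.02
position: [0.5142, -0.2861, 0.1478]
eef_rot: [[0.974, -0.224, 0.01], [-0.224, -0.974, -0.003], [0.011, 0.001, -1.0]]
force: [1.4, -0.3, -0.3]
opening: 0.0397
grip_force: 0.0
```

```bash
python3 - <<'E'
from h import *
to((.4362,.0488,.006),-33.3); strays(('side',))
E
```

```text
pos [ 0.5142 -0.2861  0.1478] F [ 1.42 -0.35 -0.31] t 54.025 open 0.0397 grip 0.0 q [-0.55  0.17  1.89  0.    1.07  1.24]
 turn [-0.06 -0.62 20.33] shift [-0.2491 -0.2371  0.1418]
side [362. 210.] 480 top z 0.032 ctr [ 511.3 -265.6] sz [ 39.9 139.9] ang 3.0
side [415. 214.] 531 top z 0.071 ctr [ 392.  -274.3] sz [131.1  33.9] ang 86.9
side [383. 211.] 284 top z 0.038 ctr [ 463.7 -286.8] sz [96.5 31.4] ang 87.4
side [363. 308.] 542 top z 0.028 ctr [433.7  38. ] sz [71.2 36.2] ang 76.6
side [322. 406.] 51 top z 0.016 ctr [443.6 248. ] sz [ 8.4 13.6] ang 89.7
side [310. 418.] 115 top z 0.016 ctr [451.1 268.1] sz [22.6 13.9] ang 13.8
side [266. 450.] 194 top z 0.018 ctr [488.7 322.2] sz [12.  21.1] ang 2.8
```

>>> {"method": "move_arm", "body": {
  "deltas": [
    [0,-0.3,7,0,0,0,1],
    [0,-0.3,7,0,0,0,1],
    [0,0,6.3,0,0,0,1],
    [0,0,0,-0.0415,-0.0395,0,1],
    [0,0,0,-0.0415,-0.0395,0,1],
    [0,0,0,-0.0415,-0.0395,0,1],
    [0,0,0,-0.0415,-0.0395,0,1],
    [0,0,0,-0.0415,-0.0395,0,1],
    [0,0,0,-0.0415,-0.0395,0,1],
    [0,0,0,0,0,0,1],
    [0,0,0,0,0,0.03,1],
    [0,0,0,0,0,0.03,1],
    [0,0,0,0,0,0,1]
  ]
}}

```text
t: 55.7
position: [0.4288, 0.05, 0.0813]
eef_rot: [[0.836, -0.549, -0.017], [-0.549, -0.836, 0.005], [-0.017, 0.005, -1.0]]
force: [0.6, -1.0, -0.5]
opening: 0.0883
grip_force: 0.0
```

```bash
python3 - <<'E'
from h import *
to((.4362,.0488,.006),-33.3); strays(('top',))
E
```

```text
pos [0.4288 0.05   0.0813] F [ 0.6  -1.02 -0.49] t 55.7 open 0.0883 grip 0.0 q [ 0.05 -0.03  2.25  0.01  0.94  2.2 ]
 turn [ 0.28  0.95 -0.02] shift [ 0.0068 -0.0031  0.0753]
top [426. 239.] 310 top z 0.034 ctr [ 511.2 -215.9] sz [33.6 30.5] ang 10.6
top [461. 239.] 330 top z 0.034 ctr [ 510.3 -283.2] sz [29.4 34. ] ang 77.6
top [154. 251.] 40 top z 0.019 ctr [489.1 315. ] sz [11.7 12. ] ang 3.3
top [450. 263.] 291 top z 0.04 ctr [ 463.8 -260.2] sz [29.9 27.4] ang 72.0
top [178. 269.] 55 top z 0.033 ctr [455.  266.8] sz [ 1.1 11.3] ang 88.7
top [189. 274.] 29 top z 0.018 ctr [443.1 243.7] sz [13.6  7.4] ang 0.6
top [167. 280.] 43 top z 0.018 ctr [431.9 287.1] sz [12.7 15. ] ang 34.8
top [440. 300.] 397 top z 0.073 ctr [ 392.8 -232.6] sz [29.5 28.5] ang 73.2
pan 1264 ((513.5098266601562, -245.54750061035156), (292.7044372558594, 191.87059020996094), 0.9597398638725281)
```

>>> {"method": "move_arm", "body": {
  "deltas": [
    [0.2,0.9,0,0.0068,-0.003,0.02,1],
    [0,0,0,0,0,0.03,1],
    [0,0,0,0,0,0.023,1],
    [0,0,0,0,0,0,1],
    [0,0,0,0,0,0,0],
    [0,0,0,0,0,0,0],
    [0,0,0,0,0,0,0],
    [0,0,0,0,0,0,0],
    [0,0,0,0,0,0,0],
    [0,0,0,0,0,0,0],
    [0,0,0,0,0,0,0],
    [0,0,0,0,0,-0.03,0],
    [0,0,0,0,0,-0.05,0],
    [0,0,0,0,0,-0.05,0],
    [0,0,0,0,0,0,0]
  ]
}}

```text
t: 57.62
position: [0.4424, 0.0503, 0.146]
eef_rot: [[0.836, -0.548, 0.016], [-0.548, -0.836, 0.001], [0.013, -0.009, -1.0]]
force: [0.2, -0.5, -1.2]
opening: 0.0336
grip_force: 30.0
```

```bash
python3 - <<'E'
from h import *
to((.46,-.2,.016),-33.3); im,d,W=snap('top')
cv2.imwrite('pics/pan.png',cv2.resize(im[200:330,380:520,::-1],(700,595)))
E
```

```text
pos [0.4424 0.0503 0.146 ] F [ 0.23 -0.54 -1.18] t 57.625 open 0.0336 grip 30.0 q [ 0.06 -0.11  2.18 -0.    1.05  2.21]
 turn [-0.54 -0.75  0.04] shift [0.1521 0.1995 0.13  ]
```

View pics/pan.png

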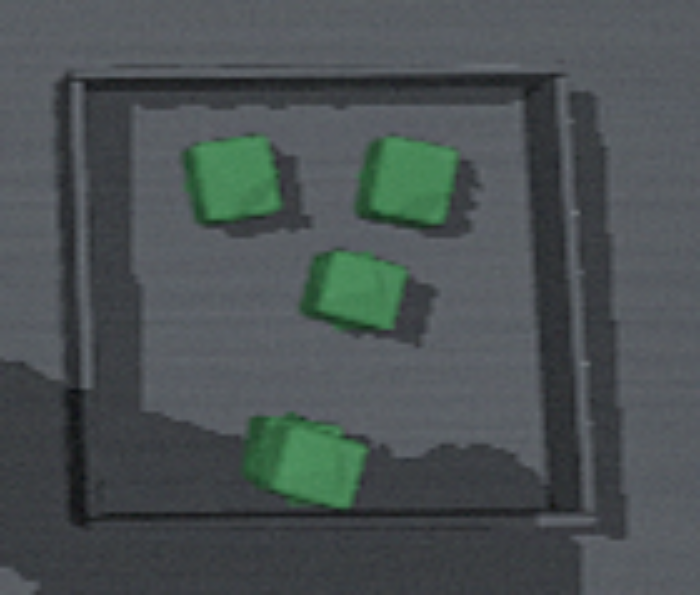

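The pan holds A, B, one lump at (350,290), and two stacked at (310,460). The left middle at about (210,340) is free, so C goes there.

>>> {"method": "move_arm", "body": {
  "deltas": [
    [-0.2,-0.3,-8.3,0,0,0,0],
    [-0.2,-0.3,-8.3,0,0,0,0],
    [0,0,-8.3,0,0,0,0],
    [0,0,-8.3,0,0,0,0],
    [0,0,0,0.001,0.05,0,0],
    [0,0,0,0.001,0.05,0,0],
    [0,0,0,0.001,0.05,0,0],
    [0,0,0,0.001,0.05,0,0],
    [0,0,0,0.001,0.05,0,0],
    [0,0,0,0,0,0.03,0],
    [0,0,0,0,0,0,0]
  ]
}}

```text
t: 59.05
position: [0.4394, -0.1988, 0.1075]
eef_rot: [[1.0, -0.003, -0.015], [-0.003, -1.0, 0.003], [-0.015, -0.003, -1.0]]
force: [-1.1, 0.4, -0.3]
opening: 0.0335
grip_force: 30.0
```

```bash
python3 - <<'E'
from h import *
to((.447,-.2,.018),0)
E
```

```text
pos [ 0.4394 -0.1988  0.1075] F [-1.15  0.36 -0.26] t 59.05 open 0.0335 grip 30.0 q [-0.47  0.03  2.13 -0.    1.    1.1 ]
 turn [-0.16  0.83 -0.15] shift [0.0076 0.0012 0.0895]
```

>>> {"method": "move_arm", "body": {
  "deltas": [
    [0,0.8,0,0.0076,0.001,0.02,0],
    [0,0,0,0,0,0.035,0],
    [0,0,0,0,0,0.025,0],
    [0,0,0,0,0,0.009,0],
    [0,0,0,0,0,0,0],
    [0,0,0,0,0,0,0.46],
    [0,0,0,0,0,0,0.46],
    [0,0,0,0,0,0,0.46],
    [0,0,0,0,0,-0.03,0.46],
    [0,0,0,0,0,-0.05,0.46],
    [0,0,0,0,0,-0.06,0.46],
    [0,0,0,0,0,-0.06,0.46],
    [0,0,0,-0.03,0.05,0,0.46],
    [0,0,0,-0.03,0.05,0,0.46],
    [0,0,0,-0.03,0.05,0,0.46],
    [0,0,0,-0.03,0.05,0,0.46],
    [0,0,0,-0.03,0.05,0,0.46],
    [0,0,0,0,0.05,0,0.46],
    [0,0,0,0,0,0,0.46],
    [0,0,0,0,0,0,0.46]
  ]
}}

```text
t: 61.55
position: [0.2991, -0.5001, 0.222]
eef_rot: [[1.0, -0.002, 0.008], [-0.002, -1.0, -0.001], [0.008, 0.001, -1.0]]
force: [-0.5, 0.0, -0.9]
opening: 0.0403
grip_force: 0.0
```

```bash
python3 - <<'E'
from h import *
to((.447,-.2,.018),0); strays(('top','side')); snap('top','t10'); snap('side','s10')
a=cv2.imread('pics/t10.png');b=cv2.imread('pics/s10.png')
cv2.imwrite('pics/fin.png',np.vstack([cv2.resize(a[90:340],(640,250)),b[150:480]]))
E
```

```text
pos [ 0.2991 -0.5001  0.222 ] F [-0.53  0.   -0.87] t 61.55 open 0.0403 grip 0.0 q [-1.08  0.1   1.83  0.01  1.21  0.49]
 turn [ 0.03 -0.45 -0.09] shift [ 0.1479 -0.3001  0.204 ]
top [426. 239.] 306 top z 0.034 ctr [ 511.2 -216.1] sz [33.9 30.7] ang 9.2
top [461. 239.] 329 top z 0.034 ctr [ 509.8 -283.3] sz [29.9 34. ] ang 77.3
top [154. 251.] 39 top z 0.018 ctr [488.7 315. ] sz [12.8 12. ] ang 86.4
top [450. 263.] 290 top z 0.04 ctr [ 464. -260.] sz [29. 28.] ang 73.9
top [420. 271.] 303 top z 0.034 ctr [ 448.8 -201.9] sz [30.6 33. ] ang 4.9
top [178. 269.] 54 top z 0.033 ctr [455.  266.6] sz [11.4  0.7] ang 4.0
top [189. 274.] 30 top z 0.016 ctr [443.3 243.4] sz [13.8  8.7] ang 3.0
top [166. 280.] 46 top z 0.02 ctr [432.6 288.1] sz [11.7 15.4] ang 40.0
top [440. 300.] 387 top z 0.073 ctr [ 392.5 -232.3] sz [28.9 28.2] ang 71.8
pan 1246 ((513.5322875976562, -246.07290649414062), (293.0367736816406, 191.07933044433594), 0.5065209269523621)
side [362. 210.] 476 top z 0.032 ctr [ 511.2 -265.5] sz [141.4  36.2] ang 88.8
side [415. 214.] 528 top z 0.071 ctr [ 392.  -273.1] sz [125.4  34. ] ang 86.8
side [384. 215.] 410 top z 0.037 ctr [ 462.8 -257.3] sz [ 39. 158.] ang 11.5
side [322. 406.] 51 top z 0.016 ctr [443.3 248.6] sz [ 8.8 13.3] ang 72.2
side [310. 418.] 114 top z 0.016 ctr [451.2 267.7] sz [23.6 13.7] ang 19.3
side [266. 450.] 197 top z 0.018 ctr [488.6 322.6] sz [12.8 21.3] ang 3.7
```

View pics/fin.png

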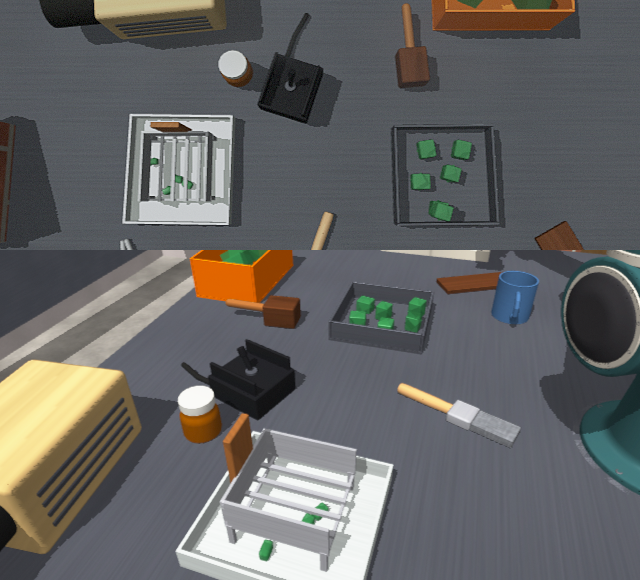

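Everything is in place, but two lumps in the pan are stacked and the upper one rides above the rim. I'll lift it off and set it flat in the free corner.

>>> {"method": "move_arm", "body": {
  "deltas": [
    [0,-0.2,9,0,0,0,0.6],
    [0,-0.2,9,0,0,0,0.6],
    [0,0,0,0.001,-0.0473,0,0.6],
    [0,0,0,0.001,-0.0473,0,0.6],
    [0,0,0,0.001,-0.0473,0,0.6],
    [0,0,0,0.001,-0.0473,0,0.6],
    [0,0,0,0.001,-0.0473,0,0.6],
    [0,0,0,0.001,-0.0473,0,0.6],
    [0,0,0,0,0,0.05,0.6],
    [0,0,0,0,0,0.05,0.6],
    [0,0,0,0,0,0,0.6],
    [0,0,0,0,0,0,0.6]
  ]
}}

```text
t: 63.25
position: [0.3941, -0.233, 0.1238]
eef_rot: [[0.951, -0.31, 0.003], [-0.31, -0.951, -0.002], [0.003, 0.001, -1.0]]
force: [-0.1, 0.5, 0.3]
opening: 0.0528
grip_force: 0.0
```

```bash
python3 - <<'E'
from h import *
to((.3925,-.232,.046),-18)
E
```

```text
pos [ 0.3941 -0.233   0.1238] F [-0.07  0.49  0.33] t 63.25 open 0.0528 grip 0.0 q [-0.59 -0.05  2.17  0.    1.01  1.3 ]
 turn [ 0.05 -0.19 -0.04] shift [-0.0018 -0.0005  0.0778]
```

>>> {"method": "move_arm", "body": {
  "deltas": [
    [0,0,0,-0.001,0,0.03,0.6],
    [0,0,0,0,0,0.03,0.6],
    [0,0,0,0,0,0.018,0.6],
    [0,0,0,0,0,0,0.6],
    [0,0,0,0,0,0,0],
    [0,0,0,0,0,0,0],
    [0,0,0,0,0,0,0],
    [0,0,0,0,0,0,0],
    [0,0,0,0,0,0,0],
    [0,0,0,0,0,-0.02,0],
    [0,0,0,0,0,-0.03,0],
    [0,0,0,0,0,-0.03,0],
    [0,0,0,0,0,0,0]
  ]
}}

```text
t: 64.88
position: [0.394, -0.2336, 0.1265]
eef_rot: [[0.951, -0.31, 0.006], [-0.31, -0.951, -0.004], [0.007, 0.002, -1.0]]
force: [0.3, 0.5, -1.1]
opening: 0.0299
grip_force: 30.0
```

```bash
python3 - <<'E'
from h import *
to((.41,-.291,.016)); strays(('side',))
E
```

```text
pos [ 0.394  -0.2336  0.1265] F [ 0.29  0.45 -1.06] t 64.875 open 0.0299 grip 30.0 q [-0.59 -0.05  2.17  0.    1.02  1.3 ]
 turn [0. 0. 0.] shift [0.0323 0.0494 0.1108]
side [362. 210.] 477 top z 0.032 ctr [ 511.2 -266.3] sz [141.7  36.7] ang 89.0
side [384. 215.] 411 top z 0.037 ctr [ 462.9 -257.3] sz [ 38.9 155.8] ang 11.4
side [413. 221.] 297 top z 0.038 ctr [ 394.8 -261. ] sz [95.8 30.6] ang 87.5
side [322. 406.] 50 top z 0.016 ctr [443.6 247.8] sz [13.9  8.7] ang 2.0
side [310. 418.] 116 top z 0.016 ctr [451.2 267.7] sz [22.4 14.4] ang 13.0
side [266. 450.] 197 top z 0.018 ctr [488.9 322.3] sz [12.4 20.6] ang 8.4
```

Held. Place it, then back away clear of everything.

>>> {"method": "move_arm", "body": {
  "deltas": [
    [0,0,0,0.0162,0.0247,0,0],
    [0,0,0,0.0162,0.0247,0,0],
    [0,0,0,0,0,0.04,0],
    [0,0,0,0,0,0.04,0],
    [0,0,0,0,0,0.02,0],
    [0,0,0,0,0,0.01,0],
    [0,0,0,0,0,0,0],
    [0,0,0,0,0,0,0.44],
    [0,0,0,0,0,0,0.44],
    [0,0,0,0,0,0,0.44],
    [0,0,0,0,0,-0.03,0.44],
    [0,0,0,0,0,-0.05,0.44],
    [0,0,0,0,0,-0.06,0.44],
    [0,0,0,0,0,-0.06,0.44],
    [0,0,0,0,0.05,0,0.44],
    [0,0,0,0,0.05,0,0.44],
    [0,0,0,0,0.05,0,0.44],
    [0,0,0,0,0.05,0,0.44],
    [0,0,0,0,0,0,0.44],
    [0,0,0,0,0,0,0.44]
  ]
}}

```text
t: 67.42
position: [0.3455, -0.4791, 0.2141]
eef_rot: [[0.95, -0.311, 0.001], [-0.311, -0.95, 0.0], [0.001, -0.001, -1.0]]
force: [0.2, -0.3, -0.1]
opening: 0.039
grip_force: 0.0
```

```bash
python3 - <<'E'
from h import *
to((.41,-.291,.016)); strays(('top',)); walls()
im,d,W=snap('top'); v,u=np.mgrid[:480,:640]; Z=W[...,2]
for n,m in(('jar',(u>215)&(u<258)&(v>130)&(v<180)&(Z>.05)),('block',(u>390)&(u<435)&(v>85)&(v<180)&(Z>.02)),('toggle',(u>285)&(u<298)&(v>150)&(v<180)&(Z>.075))): print(n,np.nanmedian(W[m],0).round(3))
E
```

```text
pos [ 0.3455 -0.4791  0.2141] F [ 0.21 -0.29 -0.09] t 67.425 open 0.039 grip 0.0 q [-0.99  0.12  1.82  0.    1.2   0.9 ]
 turn [0. 0. 0.] shift [ 0.0027 -0.1987  0.1982]
top [426. 239.] 310 top z 0.034 ctr [ 511.1 -215.8] sz [33.8 30.4] ang 9.7
top [461. 239.] 327 top z 0.034 ctr [ 510.  -283.3] sz [29.4 33.4] ang 77.9
top [154. 251.] 40 top z 0.019 ctr [488.9 314.5] sz [11.9 11.7] ang 2.2
top [450. 263.] 293 top z 0.039 ctr [ 463.8 -259.7] sz [29.7 27.5] ang 72.3
top [420. 271.] 303 top z 0.034 ctr [ 448.9 -201.9] sz [30.5 33.7] ang 0.0
top [178. 269.] 53 top z 0.032 ctr [455.  266.7] sz [11.4  1.4] ang 0.8
top [189. 275.] 29 top z 0.017 ctr [443.1 243.9] sz [13.8  8. ] ang 1.5
top [167. 280.] 45 top z 0.019 ctr [432.  287.7] sz [12.5 15.5] ang 28.7
top [467. 294.] 303 top z 0.039 ctr [ 405.6 -290.2] sz [29.5 27.9] ang 71.0
top [438. 299.] 284 top z 0.039 ctr [ 396.6 -234.5] sz [29.1 27.8] ang 81.3
pan 1262 ((513.3092041015625, -246.09432983398438), (292.5709533691406, 191.2082977294922), 0.5816682577133179)
  x 0.44 [(0.2, 0.08), (0.23, 0.041), (0.27, 0.04), (0.32, 0.08)]
  x 0.48 [(0.2, 0.079), (0.23, 0.041), (0.25, 0.04), (0.32, 0.08)]
  x 0.52 [(0.2, 0.08), (0.25, 0.041), (0.27, 0.04), (0.32, 0.081)]
plate yz 1153 ((261.37701416015625, 108.96098327636719), (50.3087158203125, 57.66559600830078), 0.5441170334815979) 0.541
jar [0.667 0.155 0.068]
block [ 0.683 -0.186  0.047]
toggle [0.645 0.043 0.086]
```

All six lumps lie on the pan floor and the four bits are in the tray. The basket stands level, the toggle is ON, and the jar and block haven't moved. I'll hand the job in.

```bash
python3 -c "
from plant import bot
print(bot.close_job())"
```

```text
the job is handed in; nothing more can be done
None
```

The job is handed in: the dust extractor was felt to be already ON and left so, all 4 bits are in the tray, all 6 lumps (3 from the basket, 3 strays) are in the pan, the basket stands back in the tray, and the jar and block are where they were; the basket slipped in the grip during shaking, so I set it down in the tray and regripped it.

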